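# Pack the backup drives in the media box and lock it for transport

## Robot

A 6-joint arm with a two-finger parallel gripper is mounted at the origin on the work surface. World frame = base frame: x ahead of the robot, y to its left, z up, the work surface at z = 0. Lengths are in mm, angles in degrees, forces in N, time in s.
With the tool pointing down it reaches from about 350 to 850 mm from the base axis. Payload 8.1 kg.
Tool frame: the origin (TCP) lies on the centre line of the jaws, within the pads' length; the fingertips stand 14 mm ahead of it and the grasp point (between the pads) lies 5 mm behind it; z points along the fingers, y is the line along which they close (so a half turn about z gives the same grasp; the last joint's range is limited). The gripper opens to 85 mm and grips with 20 to 120 N. Pads are 22 mm wide; open, the fingers measure 114 mm over their backs; the gripper's body (76 mm by 85 mm) begins 54 mm behind the grasp point. The pads swing forward as they close: fully open they stand 13 mm farther back than shut.
Start: joints at [-75.825, 7.471, 85.268, -0, 87.261, -4.893], TCP at [196.034, -567.076, 209.292] pointing down, gripper open.
Joint ranges: [-169.43, 169.43], [-51.17, 129.36], [1.28, 143.12], [-76.62, 256.62], [0, 156.53], [-152.29, 152.29]. Speed limits (degrees/s): [136.94, 136.94, 159.86, 180, 180, 180].

## Interface

Orientations are given as [roll, pitch, yaw] about the fixed x, y, z axes, in that order (R = Rz(yaw) Ry(pitch) Rx(roll)).
In Python, from bench import sense, snapshot, camera_info, hand_in gives the robot as it stands. The module is installed in compiled form; this text tells all that it offers.
- The arm moves only by the tool apply_moves, never from a script. Its argument "deltas" is a list of rows, each a list of 7 numbers: the shift along the tool's x, y, z scaled (see below), then the turn, a rotation vector about the tool's x, y, z scaled (see below), then the opening, from 0 (shut) to 1 (fully open). In form: [[dx, dy, dz, ax, ay, az, claw], ...]. A call has 1 to 8 rows; each row shifts and turns the commanded pose from where the row before left it, along the tool's axes as they then stand; what a row does not reach is not made up. The controller multiplies each number of a shift by 0.03 m and each number of a turn by 0.08 rad. A row lasts 1/8 s, in which the tool goes at most 62.5 mm and 10.7 degrees, less where a joint would pass 70% of its speed; a pose out of reach is approached as far as the arm can. A call with a number of a shift or a turn outside -1 to 1 is refused whole. A call with a gripper value outside its range is refused whole. The fingers move at their own pace and stop on an object; "grip_force" is the grip in N (left out, the last holds). Time passes only in rows, so rows that do not move let the fingers close. It gives the time, the measured TCP pose, the force, the opening and the grip force at its end, in the units of the state.
- sense(): the state, without advancing time (a new reading comes with each control period).
- snapshot(name): name is "scene" or "top" or "wrist"; returns the picture (400x640x3 uint8, red, green, blue); there is no depth.
- camera_info(name): a dict with "vertical_fov" (degrees; the focal length in pixels is half the picture's height over the tangent of half this angle, whatever the lens; pixels are square), "cx", "cy" (the principal point, pixels), "k1" (the pictures are not rectified: a ray, as slopes to the right and down, at radius r is drawn at 1 + k1 r^2 times it, then the intrinsics apply), "origin" and "rotation" of the camera in the world; the wrist camera has in their place "tool_from_camera" (4x4, takes a point from camera to tool coordinates, whose origin is the TCP and whose axes are the flange's). Camera axes: x right, y up, looking along -z (the intrinsics and any distortion apply to the point x, -y, -z); pixel columns grow to the right and rows downward; lengths in mm; the calibration is good to about 2 mm. A picture is of the moment at which its call begins: read the wrist's pose just before it. camera_info takes no time and is no camera call.
- hand_in(): hands the job in; it is judged then, once.
The state is a dict: "time": time; "joint_pos": joint angles; "qd": joint speeds; "joint_efforts": joint torques, N m; "tool_pos": TCP position; "tcp_rot": TCP orientation; "ft_force": force on the tool from outside, world axes, zero at the start; "wrist_torque": the same for the moment, N m; "finger_gap": finger opening in mm; "grip_force": force on a finger pad.
Only numpy, scipy, OpenCV 4.12 (cv2) and the standard library are available. Lean on these libraries where they do the work, as an engineer would, in place of code of your own. Each camera call takes 0.05 s, during which the arm holds its last target. There are 200 camera calls.

## Task

The backup drives in the tray are going off-site in the media box: slide its transport lock fully over to the open end, pull the drawer out to its stop, and lay every drive flat in the drawer, leaving the power adapter and the spare fan in the tray. Then push the drawer fully shut and slide the transport lock fully home to its locked end stop. Leave the mug and the screwdriver on the desk undisturbed.

Things in the scene. Friction and masses are not known exactly. Their poses are not given: they have to be found in the camera images.
- media_box: flat dark-grey steel cabinet with one drawer, fixed, left or right of the tray; origin on the desk under the middle of the space its drawer opens into, x pointing from there into the cabinet, z up. Housing x = 75 to 325 mm, y = -150 to 150 mm, top 95 mm above the desk, underside of its roof at 89 mm
- drawer (a joint): drawer travel in m along the box's -x (towards the robot): 0 shut, 0.150 fully out at its stop; moves with about 2 N and stays where left
- drawer_handle (a point): middle of the drawer's bar handle, which moves with the drawer: steel bar 10 mm thick running along the box's y, 100 mm long, its axis 45 mm in front of the drawer front, 66 mm above the desk (29 mm below the box top); with the drawer shut at x = 30 mm, y = 45 mm of the box
- drawer_floor (a point): centre of the drawer's inner floor, axes as the box's, moves with the drawer; 18 mm above the desk. Floor 195 mm (x) by 268 mm (y); side and back walls 4 mm thick, 44 mm high above it; front 10 mm thick, its top 68 mm above it. Drawer shut: at x = 182.5 mm, y = 0 of the box. Fully out, the front 140 mm of the floor is clear of the housing
- lock (a joint): transport-lock slide on the box's top front edge, in m along the box's -y: 0 locked (its lip hangs in front of the drawer front and bars it), 0.050 open (lip over a 34 mm notch in the drawer front's top edge; drawer free above about 0.044). 2.5 N of friction, stays where left, hard stop at both ends. Slides back only with the drawer shut to within 4 mm
- lock_grip (a point): the lock's grip, moves with it: upright black bar 14 mm wide along the box's y (the way it slides), 30 mm along x, from 7 to 38 mm above the box's top, on a 40 x 34 mm foot plate; this point is in its middle, 30 mm above the top (125 mm above the desk), at x = 95 mm, y = -50 (locked) to -100 mm (open) from the box's origin
- tray: shallow grey plastic tray, 300 x 300 mm, fixed; floor 4 mm above the desk, rim 10 mm high and 5 mm wide; origin at the centre of its underside
- drive1: portable solid-state backup drive: flat aluminium bar, 112 mm long (its x), 38 mm wide (its y), 22 mm thick (its z), ribbed along its length on top, with a black cap at each end; about 0.16 kg; lies flat; origin at the centre of its underside; two to four of the four are present (None if absent)
- drive2: portable solid-state backup drive: flat aluminium bar, 112 mm long (its x), 38 mm wide (its y), 22 mm thick (its z), ribbed along its length on top, with a black cap at each end; about 0.16 kg; lies flat; origin at the centre of its underside; two to four of the four are present (None if absent)
- drive3: portable solid-state backup drive: flat aluminium bar, 112 mm long (its x), 38 mm wide (its y), 22 mm thick (its z), ribbed along its length on top, with a black cap at each end; about 0.16 kg; lies flat; origin at the centre of its underside; two to four of the four are present (None if absent)
- drive4: portable solid-state backup drive: flat aluminium bar, 112 mm long (its x), 38 mm wide (its y), 22 mm thick (its z), ribbed along its length on top, with a black cap at each end; about 0.16 kg; lies flat; origin at the centre of its underside; two to four of the four are present (None if absent)
- adapter: black power adapter in the tray, smooth block 104 (x) x 52 x 34 mm high, origin at the centre of its underside; stays in the tray
- fan: spare cooling fan lying in the tray, square frame 80 x 80 x 25 mm with blades, origin at the centre of its underside; stays in the tray
- mug: bystander: white mug, 80 mm wide and 90 mm high, origin at the centre of its underside
- screwdriver: bystander: screwdriver lying on the desk, 200 mm long, origin at its middle
Things that resemble listed ones, but are neither listed nor needed, are in the scene too. What is shaped like the drive4 but purple is not meant. Leave any purple look-alike of the fan alone.

How it is judged:
By the outcome, as a careful person would: the job done as asked, in the order asked, and still so for the second after the job is handed in, with the robot touching nothing.
Of drive1, drive2, drive3, drive4 only 2 to 4 are there at a start; the rules pass over those that are not, and their reading is None.
At some moment in a run one of drive1, drive2, drive3, drive4 may be knocked a few centimetres aside while the robot is not near it.
Once in a run the grip may slacken for a moment while it holds something.
It also fails if it takes over 210 s, if anything falls off the work surface, if the arm or the gripper's body presses on something with over 40 N, if the wrist force passes 120 N, or if a joint passes its speed limit or range.

## Working session

There is one attempt and no reset: what is moved stays moved. The work goes in short steps, Python scripts to look and compute and a tool call to move; the robot and the scene stay as the last step left them, time stands still between calls to the robot, and variables do not carry over. Pictures are saved under pics/ and viewed, at most 16 in all, crops included, and the job is handed in when it is done.

Besides the shell and the picture viewer there is one more tool, called after "Emit:" by a JSON object that holds its "api" and its "payload", one argument or row to a line. apply_moves: Moves the arm, as the interface text tells. Its arguments: {"type":"object","properties":{"deltas":{"type":"array"},"grip_force":{"type":"number"}},"required":["deltas"]}

```bash
mkdir -p pics; python3 - <<'E'
from bench import *
import cv2
for n in("scene","top"):
    cv2.imwrite(f"pics/{n}0.png",snapshot(n)[:,:,::-1]); print(camera_info(n))
print(camera_info("wrist")); print(sense())
E
```

```text
{'vertical_fov': 55.063842149818726, 'cx': 321.78994448819583, 'cy': 204.82664394137413, 'k1': -0.06382143420809887, 'origin': array([1690.9808618 ,  232.77755612, 1141.04845339]), 'rotation': array([48.77266341, -0.58019704, 99.22960528])}
{'vertical_fov': 54.35245398151329, 'cx': 322.53738163293366, 'cy': 197.6186524710649, 'k1': 0.0010758878942761013, 'origin': array([ 256.77623986,   48.98177488, 1473.9737779 ]), 'rotation': array([ 10.78477331,   0.52947097, -90.55136531])}
{'vertical_fov': 62.344297838293194, 'cx': 318.0777798636771, 'cy': 202.08262545111668, 'k1': -0.005852066786572047, 'tool_from_camera': array([[-1.55443011e-03,  9.50043216e-01,  3.12114516e-01,
         7.89443552e+01],
       [ 9.99998714e-01,  1.59997355e-03,  1.10164995e-04,
         3.52249269e-01],
       [-3.94713464e-04,  3.12114285e-01, -9.50044482e-01,
        -1.65665341e+02],
       [ 0.00000000e+00,  0.00000000e+00,  0.00000000e+00,
         1.00000000e+00]])}
{'time': 0.1, 'joint_pos': array([-7.58255709e+01,  7.51255533e+00,  8.53225607e+01, -3.58276493e-04,
        8.72610452e+01, -4.89053361e+00]), 'qd': array([-0.05688659, -0.16592997, -0.17511097,  0.03300664, -0.00047223,
       -0.0119028 ]), 'joint_efforts': array([ 2.28032033e-03, -5.70954502e+01, -5.01940942e+01, -1.07418891e-04,
        8.07575852e-03,  8.36852422e-06]), 'tool_pos': array([ 195.89860571, -566.56255413,  208.33544926]), 'tcp_rot': array([-1.79904158e+02, -7.84142215e-03,  1.90649736e+01]), 'ft_force': array([0.58155247, 0.34105853, 0.23001365]), 'wrist_torque': array([-0.02537579,  0.05219421,  0.00192033]), 'grip_force': 0.0, 'finger_gap': 85.61868521984258}
```

View pics/top0.png

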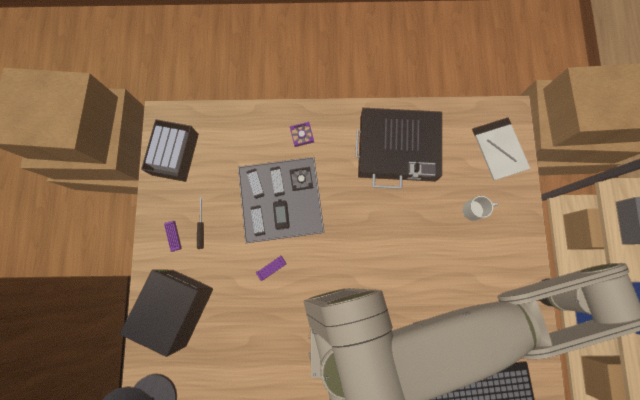

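View pics/scene0.png

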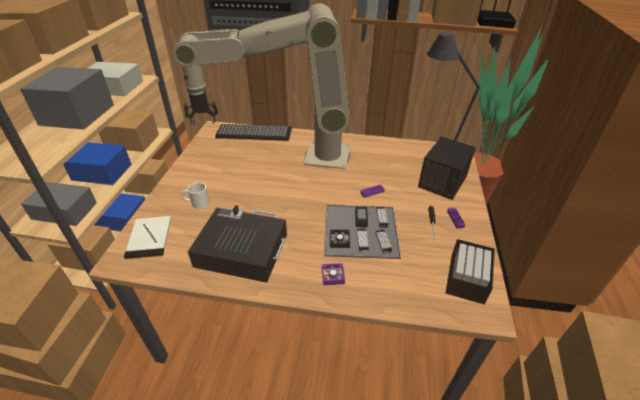

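The top view shows three drives in the tray at about (255,183), (278,181) and (258,220). The adapter is at (281,214), the fan at (302,179), and the box at (400,145) with its front handle at (387,185) and the lock near (422,170). The handle on the box's left side is a decoy, and the purple items are look-alikes.

```bash
cat > h.py <<'E'
import numpy as np, cv2
from scipy.spatial.transform import Rotation as R
from bench import *
def Rm(r): return R.from_euler('xyz',r,degrees=True).as_matrix()
def cam(n,st=None):
    c=camera_info(n)
    if n=="wrist":
        st=st or sense(); T=c["tool_from_camera"]; A=Rm(st["tcp_rot"])
        return c,A@T[:3,3]+st["tool_pos"],A@T[:3,:3]
    return c,np.array(c["origin"]),Rm(c["rotation"])
def px2w(C,uv,z):
    c,o,A=C; uv=np.atleast_2d(np.float64(uv)); f=200/np.tan(np.radians(c["vertical_fov"]/2))
    K=np.array([[f,0,c["cx"]],[0,f,c["cy"]],[0,0,1]])
    p=cv2.undistortPoints(uv.reshape(-1,1,2),K,np.array([c["k1"],0,0,0.]))[:,0]
    d=np.c_[p[:,0],-p[:,1],-np.ones(len(p))]@A.T
    return o+d*((z-o[2])/d[:,2])[:,None]
def w2px(C,P):
    c,o,A=C; q=(np.atleast_2d(P)-o)@A; f=200/np.tan(np.radians(c["vertical_fov"]/2))
    s=np.c_[-q[:,0]/q[:,2],q[:,1]/q[:,2]]; r=(s**2).sum(1,keepdims=True)
    return s*(1+c["k1"]*r)*f+[c["cx"],c["cy"]]
def goto(x,y,z,yaw=None,st=None):
    """print shift in tool axes (30mm units) before any turn, and the turn (0.08 rad units)"""
    st=st or sense(); A=Rm(st["tcp_rot"]); d=A.T@(np.array([x,y,z])-st["tool_pos"])/30
    t=np.zeros(3)
    B=Rm([180,0,st["tcp_rot"][2] if yaw is None else yaw])
    t=R.from_matrix(A.T@B).as_rotvec()/.08
    print("shift(cur axes)",d.round(2),"turn",t.round(2),"shift(final axes)",(B.T@A@d).round(2))
E
python3 - <<'E'
from h import *
T=cam("top")
for n,u,z in [("boxFL",(359,179),95),("boxFR",(440,181),95),("boxBR",(442,111),95),("boxBL",(361,109),95),("handle",(387,186),66),("lock",(415,169),120),
 ("d1",(255,183),26),("d2",(278,181),26),("d3",(258,220),26),("ad",(281,214),38),("fan",(302,179),29),("mug",(477,210),45),("purple",(271,268),10),("screw",(200,220),10)]:
    print(n,px2w(T,u,z).round(0)[0])
E
```

```text
boxFL [587. -74.  95.]
boxFR [ 576. -367.   95.]
boxBR [ 845. -392.   95.]
boxBL [857. -89.  95.]
handle [ 566. -179.   66.]
lock [ 615. -273.  120.]
d1 [592. 317.  26.]
d2 [599. 229.  26.]
d3 [450. 302.  26.]
ad [470. 215.  38.]
fan [605. 137.  29.]
mug [ 476. -511.   45.]
purple [273. 253.  10.]
screw [455. 526.  10.]
```

```bash
python3 - <<'E'
from h import *
goto(640,-220,350,-3)
E
```

```text
shift(cur axes) [17.77 -6.09 -4.71] turn [-0.02  0.    4.81] shift(final axes) [ 14.18 -12.31  -4.72]
```

Emit:
{"api": "apply_moves", "payload": {
  "deltas": [
    [0,0,-0.94,0,0,0.96,1],
    [0,0,-0.94,0,0,0.96,1],
    [0,0,-0.94,0,0,0.96,1],
    [0,0,-0.94,0,0,0.96,1],
    [0,0,-0.94,0,0,0.97,1],
    [0.95,-0.82,0,0,0,0,1],
    [0.95,-0.82,0,0,0,0,1],
    [0.95,-0.82,0,0,0,0,1]
  ]
}}

```text
time: 1.1
tool_pos: [285.9, -497.0, 349.7]
tcp_rot: [-180.0, 0.0, -3.0]
ft_force: [-0.2, 0.1, 0.0]
finger_gap: 85.8
grip_force: 0.0
```

Emit:
{"api": "apply_moves", "payload": {
  "deltas": [
    [0.95,-0.82,0,0,0,0,1],
    [0.95,-0.82,0,0,0,0,1],
    [0.95,-0.82,0,0,0,0,1],
    [0.95,-0.82,0,0,0,0,1],
    [0.95,-0.82,0,0,0,0,1],
    [0.95,-0.82,0,0,0,0,1],
    [0.95,-0.82,0,0,0,0,1],
    [0.95,-0.82,0,0,0,0,1]
  ]
}}

```text
time: 2.1
tool_pos: [523.9, -312.1, 349.7]
tcp_rot: [-180.0, 0.0, -3.0]
ft_force: [-0.5, -0.1, 0.8]
finger_gap: 85.4
grip_force: 0.0
```

Emit:
{"api": "apply_moves", "payload": {
  "deltas": [
    [0.95,-0.82,0,0,0,0,1],
    [0.95,-0.82,0,0,0,0,1],
    [0.95,-0.82,0,0,0,0,1],
    [0.95,-0.82,0,0,0,0,1],
    [0,0,0,0,0,0,1],
    [0,0,0,0,0,0,1]
  ]
}}

```text
time: 2.85
tool_pos: [641.8, -220.9, 349.6]
tcp_rot: [-180.0, 0.1, -3.0]
ft_force: [0.5, -0.4, -0.5]
finger_gap: 85.2
grip_force: 0.0
```

```bash
python3 - <<'E'
from h import *
st=sense(); im=snapshot("wrist"); np.savez("w1.npz",im=im,p=st["tool_pos"],r=st["tcp_rot"])
cv2.imwrite("pics/w1.png",cv2.resize(im[:,:,::-1],(800,500)));print(st["tool_pos"],st["tcp_rot"],st["time"])
E
```

```text
[ 641.83684471 -220.93409871  349.62976309] [-1.79997119e+02  7.20309432e-02 -2.96907209e+00] 2.85
```

View pics/w1.png

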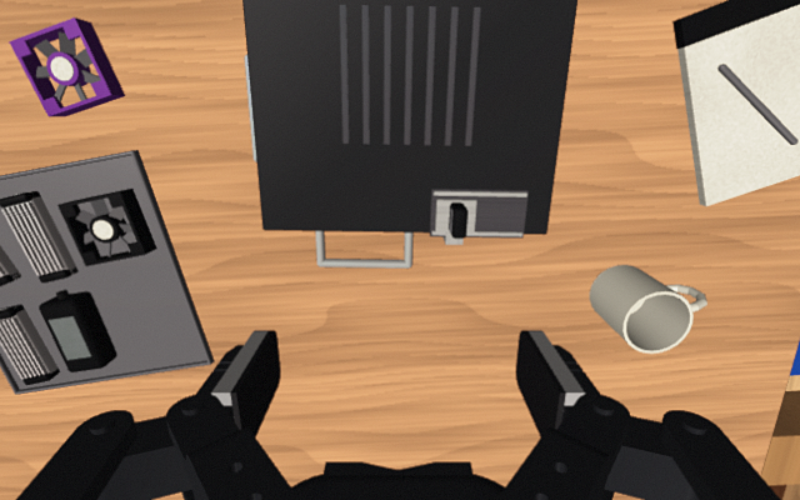

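The wrist view (scaled 1.25) shows the box front edge from (264,229) to (548,234). The handle bar runs from (319,265) to (411,265), and the lock grip is at about (459,220) at the left, locked, end of its slot.

```bash
python3 - <<'E'
from h import *
d=np.load("w1.npz"); C=cam("wrist",{"tool_pos":d["p"],"tcp_rot":d["r"]})
for n,u,z in [("FL",(264,229),95),("FR",(548,234),95),("hL",(319,264.5),71),("hR",(411,265),71),("griptopback",(459,205),133),("griptopfront",(460,224),133),("mugc",(656,320),90)]:
    print(n,px2w(C,np.array(u)/1.25,z).round(1)[0])
im=d["im"].astype(int)
cv2.imwrite("pics/c1.png",cv2.resize(d["im"][140:220,190:450,::-1],(780,240),interpolation=cv2.INTER_CUBIC))
E
```

```text
FL [616.3 -79.8  95. ]
FR [ 594.8 -378.3   95. ]
hL [ 565.3 -127.7   71. ]
hR [ 559.1 -232.7   71. ]
griptopback [ 639.1 -279.3  133. ]
griptopfront [ 620.7 -280.1  133. ]
mugc [ 483.8 -510.5   90. ]
```

View pics/c1.png

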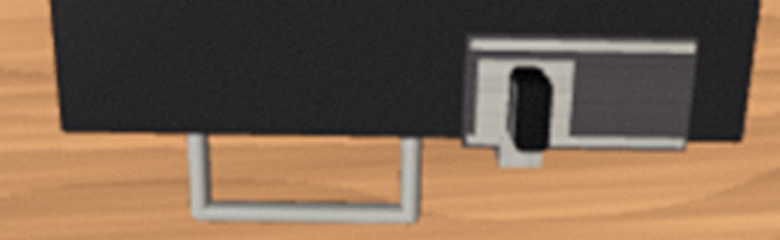

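The crop (scale 3, offset (190,140)) has front corners at (62,129) and (743,140). The handle bar centre line is at row 212 from 192 to 420, and the grip top is centred at about (534,112).

```bash
python3 - <<'E'
from h import *
d=np.load("w1.npz"); C=cam("wrist",{"tool_pos":d["p"],"tcp_rot":d["r"]})
f=lambda u,z: px2w(C,np.array(u)/3+[190,140],z)[0]
FL,FR=f((62,129),95),f((743,140),95)
hL,hR=f((192,211),69),f((420,214),69); g=f((534,112),133)
print(FL,FR,hL,hR,g,np.linalg.norm(FL-FR),np.linalg.norm(hL-hR))
v=(FL-FR); yw=np.degrees(np.arctan2(-v[0],v[1])); print("yaw",yw, "yaw_h",np.degrees(np.arctan2(-(hL-hR)[0],(hL-hR)[1])))
yaw=yw
for yaw in (yw,-3.5):
    B=Rm([0,0,yaw]); O1=(FL+FR)/2-B@[75,0,95]
    print("O front",O1,"O handle",(hL+hR)/2-B@[30,45,69],"O grip",g-B@[95,-50,133])
E
```

```text
[616.61502135 -79.09442947  95.        ] [ 595.63483484 -377.30169042   95.        ] [ 566.62085796 -125.80671308   69.        ] [ 559.26895979 -234.4966866    69.        ] [ 622.95439084 -280.14051736  133.        ] 298.94437393709563 108.9383346240662
yaw -4.024377827100065 yaw_h -3.869649225534017
O front [ 531.30985706 -222.93449212    0.        ] O handle [ 529.86073977 -222.93531533    0.        ] O grip [ 531.69767941 -223.59661743    0.        ]
O front [ 5.31264818e+02 -2.23619419e+02  1.42108547e-14] O handle [ 5.30253681e+02 -2.23236310e+02  1.42108547e-14] O grip [ 5.31184012e+02 -2.24434166e+02  2.84217094e-14]
```

```bash
cat >> h.py <<'E'
O=np.array([531,-223.3,0]);BY=-4.0
def bx(x,y,z): return O+Rm([0,0,BY])@[x,y,z]
def gob(x,y,z): goto(*bx(x,y,z),BY)
def tob(p): return Rm([0,0,BY]).T@(np.asarray(p)-O)
E
python3 - <<'E'
from h import *
gob(95,-50,160);gob(95,-50,120)
E
```

```text
shift(cur axes) [-0.54  1.98  6.33] turn [0.   0.01 0.22] shift(final axes) [-0.51  1.99  6.33]
shift(cur axes) [-0.54  1.98  7.67] turn [0.   0.01 0.22] shift(final axes) [-0.51  1.99  7.67]
```

Emit:
{"api": "apply_moves", "payload": {
  "deltas": [
    [0,0,0,0,0.01,0.22,1],
    [-0.25,1,0.9,0,0,0,1],
    [-0.26,0.99,0.9,0,0,0,1],
    [0,0,0.95,0,0,0,1],
    [0,0,0.95,0,0,0,1],
    [0,0,0.95,0,0,0,1],
    [0,0,0.95,0,0,0,1],
    [0,0,0.7,0,0,0,1]
  ]
}}

```text
time: 3.9
tool_pos: [622.0, -279.8, 160.0]
tcp_rot: [-180.0, 0.0, -4.1]
ft_force: [-0.1, 0.5, -0.6]
finger_gap: 85.4
grip_force: 0.0
```

Emit:
{"api": "apply_moves", "payload": {
  "deltas": [
    [0,0,0.7,0,0,0,0.8],
    [0,0,0.67,0,0,0,0.5],
    [0,0,0,0,0,0,0],
    [0,0,0,0,0,0,0],
    [0,0,0,0,0,0,0],
    [0,0,0,0,0,0,0],
    [0,0,0,0,0,0,0],
    [0,0,0,0,0,0,0]
  ],
  "grip_force": 40
}}

```text
time: 4.9
tool_pos: [623.0, -279.3, 120.3]
tcp_rot: [180.0, -0.1, -4.0]
ft_force: [-0.6, -0.5, 0.0]
finger_gap: -0.1
grip_force: 0.0
```

```bash
python3 - <<'E'
from h import *
s=sense();print(tob(s["tool_pos"]),s["ft_force"],s["finger_gap"],s["grip_force"])
E
```

```text
[ 95.63621194 -49.46628647 120.31421249] [-0.57040038 -0.48065214  0.01375713] -0.10346037987198876 0.0
```

```bash
python3 - <<'E'
from h import *
im=snapshot("wrist");cv2.imwrite("pics/w2.png",im[:,:,::-1])
E
```

```text
(no output)
```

View pics/w2.png

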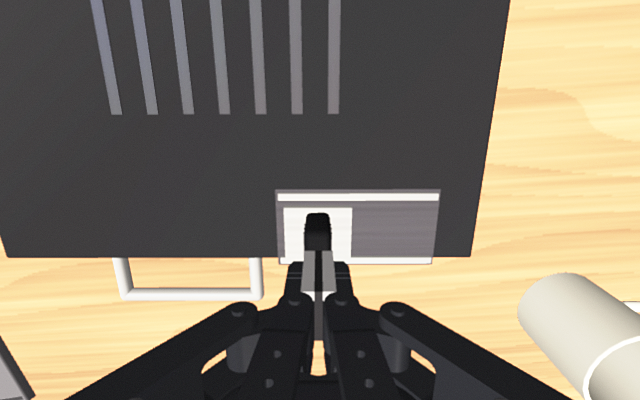

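The view shows the fingers apparently shut at (318,270). The grip's black top is visible at rows 213–250 beyond them, so I'll check the projected geometry.

```bash
python3 - <<'E'
from h import *
C=cam("wrist")
for z in(102,133):
  print(z,[w2px(C,bx(x,y,z)).round(0)[0].tolist() for x in(80,110) for y in(-57,-43)])
print("front edge",w2px(C,[bx(75,150,95),bx(75,-150,95)]).round(0).tolist())
s=sense();p=s["tool_pos"];A=Rm(s["tcp_rot"])
print("tips,tcp",w2px(C,[p+A@[x,0,z] for z in(14,0,-5) for x in(-11,11)]).round(0).tolist(), s["joint_pos"])
E
```

```text
102 [[329.0, 255.0], [307.0, 255.0], [330.0, 209.0], [306.0, 209.0]]
133 [[331.0, 282.0], [305.0, 282.0], [332.0, 230.0], [304.0, 230.0]]
front edge [[8.0, 257.0], [473.0, 257.0]]
tips,tcp [[317.0, 251.0], [317.0, 217.0], [317.0, 263.0], [317.0, 226.0], [317.0, 267.0], [317.0, 230.0]] [-2.84632454e+01  2.30317689e+01  7.63225310e+01  1.98136016e-02
  8.05996664e+01  6.55217463e+01]
```

```bash
python3 - <<'E'
import cv2
im=cv2.imread("pics/w2.png");c=im[195:345,240:400];c=cv2.convertScaleAbs(c,alpha=1.6,beta=20);cv2.imwrite("pics/c2.png",cv2.resize(c,None,fx=4,fy=4,interpolation=cv2.INTER_CUBIC)[:600])
E
```

```text
(no output)
```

View pics/c2.png

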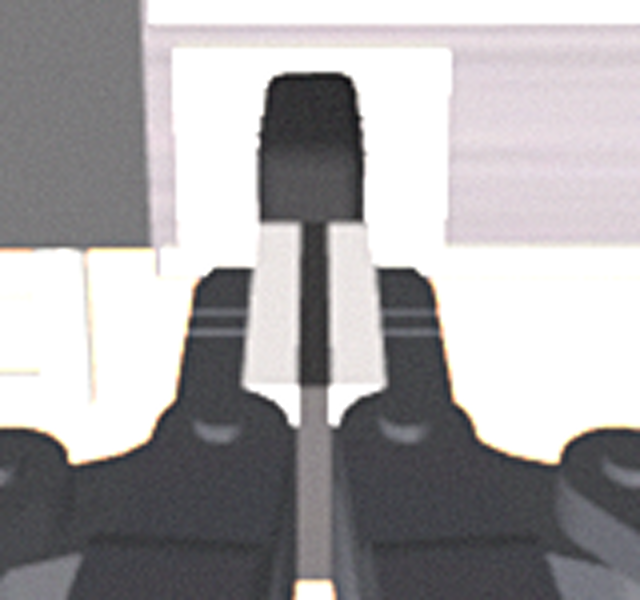

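```bash
python3 - <<'E'
from h import *
im=snapshot("scene")[:,:,::-1].copy(); C=cam("scene"); s=sense();p=s["tool_pos"]
P=[p,p-[0,0,14],p+[0,0,59],bx(95,-50,133),bx(95,-50,102),bx(75,150,95),bx(75,-150,95),bx(325,-150,95),bx(325,150,95)]
q=w2px(C,P);print(q.round(1).tolist(),p)
x0,y0=170,160
c=cv2.resize(im[y0:y0+120,x0:x0+140],None,fx=5,fy=5,interpolation=cv2.INTER_CUBIC)
for k,(u,v) in enumerate(q): cv2.circle(c,(int((u-x0+.5)*5),int((v-y0+.5)*5)),3,(0,255,0) if k<3 else (0,0,255),1)
cv2.imwrite("pics/s2.png",c)
E
```

```text
[[235.4, 208.9], [235.9, 211.5], [233.3, 197.6], [234.9, 206.4], [236.0, 212.2], [285.1, 218.3], [215.6, 206.3], [186.4, 250.3], [263.8, 265.8]] [ 622.89435407 -279.29433727  120.18020986]
```

View pics/s2.png

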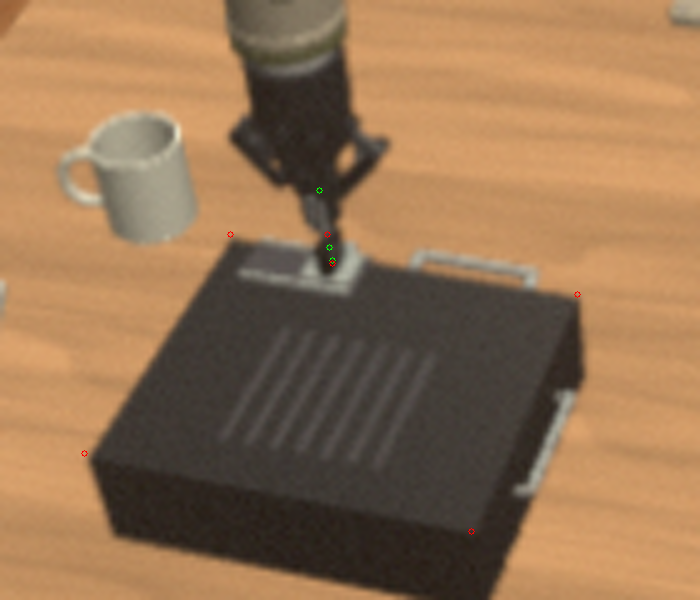

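The scene crop shows the shut fingertips at about (318,225), just above the black grip. The tips really stand about 30–40 mm higher than the nominal tool figures imply. I'll reopen, go 30 mm lower and close again.

Emit:
{"api": "apply_moves", "payload": {
  "deltas": [
    [0,0,0,0,0,0,0.7],
    [0,0,0,0,0,0,0.7],
    [0,0,0,0,0,0,0.7],
    [0,0,0,0,0,0,0.7],
    [0,0,0.3,0,0,0,0.7],
    [0,0,0.3,0,0,0,0.7],
    [0,0,0.2,0,0,0,0.7],
    [0,0,0.2,0,0,0,0.7]
  ]
}}

```text
time: 6.0
tool_pos: [622.7, -279.2, 89.4]
tcp_rot: [-180.0, -0.0, -4.0]
ft_force: [1.4, 0.1, -0.7]
finger_gap: 59.8
grip_force: 0.0
```

Emit:
{"api": "apply_moves", "payload": {
  "deltas": [
    [0,0,0,0,0,0,0],
    [0,0,0,0,0,0,0],
    [0,0,0,0,0,0,0],
    [0,0,0,0,0,0,0],
    [0,0,0,0,0,0,0],
    [0,0,0,0,0,0,0]
  ],
  "grip_force": 40
}}

```text
time: 6.75
tool_pos: [623.3, -279.4, 90.8]
tcp_rot: [180.0, -0.1, -4.0]
ft_force: [-0.7, 1.7, 4.3]
finger_gap: 13.0
grip_force: 41.2
```

Emit:
{"api": "apply_moves", "payload": {
  "deltas": [
    [0,0.25,0,0,0,0,0],
    [0,0.25,0,0,0,0,0],
    [0,0.25,0,0,0,0,0],
    [0,0.25,0,0,0,0,0],
    [0,0.25,0,0,0,0,0],
    [0,0.25,0,0,0,0,0],
    [0,0.2,0,0,0,0,0],
    [0,0,0,0,0,0,0]
  ]
}}

```text
time: 7.75
tool_pos: [619.9, -327.7, 90.7]
tcp_rot: [-179.8, -0.0, -3.9]
ft_force: [-1.7, 11.9, 9.7]
finger_gap: 12.7
grip_force: 42.1
```

```bash
python3 - <<'E'
from h import *
s=sense();print(tob(s["tool_pos"]),s["ft_force"],s["finger_gap"],s["grip_force"])
E
```

```text
[ 96.00181304 -97.94630423  90.71526181] [-1.669757   11.91650689  9.7247888 ] 12.657824542384546 42.07474172115326
```

Emit:
{"api": "apply_moves", "payload": {
  "deltas": [
    [0,0.1,0,0,0,0,0],
    [0,0.1,0,0,0,0,0],
    [0,0,0,0,0,0,0]
  ]
}}

```text
time: 8.12
tool_pos: [619.9, -328.0, 90.7]
tcp_rot: [-179.3, 0.1, -3.8]
ft_force: [-4.0, 31.5, 16.6]
finger_gap: 12.9
grip_force: 43.2
```

```bash
python3 - <<'E'
from h import *
s=sense();print(tob(s["tool_pos"]),s["ft_force"],s["finger_gap"],s["grip_force"])
E
```

```text
[ 96.00978512 -98.21894344  90.66712219] [-4.02343172 31.46775433 16.63668718] 12.939745387744646 43.22689175605774
```

The lock is at its open stop: the force rose to 31 N with no further motion. I'll release it, then probe the desk in front of the box to calibrate the true fingertip height.

Emit:
{"api": "apply_moves", "payload": {
  "deltas": [
    [0,-0.2,0,0,0,0,0],
    [0,0,0,0,0,0,0.5],
    [0,0,0,0,0,0,0.5],
    [0,0,0,0,0,0,0.5],
    [0,0,-0.5,0,0,0,0.5],
    [0,0,-0.7,0,0,0,0.5],
    [0,0,-0.8,0,0,0,0.5],
    [0,0,0,0,0,0,0.5]
  ]
}}

```text
time: 9.12
tool_pos: [621.5, -331.6, 155.3]
tcp_rot: [179.8, -0.4, -4.0]
ft_force: [0.2, -0.0, -0.2]
finger_gap: 43.1
grip_force: 0.0
```

```bash
python3 - <<'E'
from h import *
s=sense();print(tob(s["tool_pos"]),s["ft_force"],s["finger_gap"])
gob(-60,45,150); gob(-60,45,20)
E
```

```text
[  97.8317555  -101.72625113  155.32382477] [ 0.21195434 -0.02279094 -0.17540762] 43.1235530149585
shift(cur axes) [-5.26 -4.89  0.12] turn [ 0.04 -0.09  0.  ] shift(final axes) [-5.26 -4.89  0.18]
shift(cur axes) [-5.29 -4.91  4.45] turn [ 0.04 -0.09  0.  ] shift(final axes) [-5.26 -4.89  4.51]
```

Emit:
{"api": "apply_moves", "payload": {
  "deltas": [
    [-0.88,-0.82,0,0.04,-0.09,0,0],
    [-0.88,-0.82,0,0,0,0,0],
    [-0.88,-0.82,0,0,0,0,0],
    [-0.88,-0.81,0,0,0,0,0],
    [-0.88,-0.81,0,0,0,0,0],
    [-0.86,-0.81,0,0,0,0,0],
    [0,0,0.9,0,0,0,0],
    [0,0,0.9,0,0,0,0]
  ]
}}

```text
time: 10.12
tool_pos: [471.9, -172.5, 97.2]
tcp_rot: [-179.9, 0.3, -4.0]
ft_force: [0.7, 0.9, -0.6]
finger_gap: 0.2
grip_force: 0.0
```

Emit:
{"api": "apply_moves", "payload": {
  "deltas": [
    [0,0,0.9,0,0,0,0],
    [0,0,0.9,0,0,0,0],
    [0,0,0.8,0,0,0,0],
    [0,0,0.3,0,0,0,0],
    [0,0,0.3,0,0,0,0],
    [0,0,0,0,0,0,0]
  ]
}}

```text
time: 10.88
tool_pos: [471.1, -172.3, 1.3]
tcp_rot: [-179.8, 0.4, -4.0]
ft_force: [-0.2, -0.2, 0.4]
finger_gap: 0.4
grip_force: 0.0
```

Emit:
{"api": "apply_moves", "payload": {
  "deltas": [
    [0,0,0.15,0,0,0,0],
    [0,0,0.1,0,0,0,0],
    [0,0,0,0,0,0,0]
  ]
}}

```text
time: 11.25
tool_pos: [471.1, -172.3, -6.2]
tcp_rot: [-179.8, 0.4, -4.0]
ft_force: [0.2, 0.8, 0.5]
finger_gap: -0.4
grip_force: 0.0
```

Emit:
{"api": "apply_moves", "payload": {
  "deltas": [
    [0,0,0.1,0,0,0,0],
    [0,0,0.1,0,0,0,0],
    [0,0,0,0,0,0,0]
  ]
}}

```text
time: 11.62
tool_pos: [470.8, -172.1, -12.5]
tcp_rot: [-179.8, 0.4, -4.0]
ft_force: [-0.4, -0.7, 0.2]
finger_gap: 0.3
grip_force: 0.0
```

Emit:
{"api": "apply_moves", "payload": {
  "deltas": [
    [0,0,0.1,0,0,0,0],
    [0,0,0,0,0,0,0]
  ]
}}

```text
time: 11.88
tool_pos: [470.9, -172.1, -15.4]
tcp_rot: [-179.8, 0.4, -4.0]
ft_force: [-0.5, -0.9, -0.2]
finger_gap: -0.3
grip_force: 0.0
```

Emit:
{"api": "apply_moves", "payload": {
  "deltas": [
    [0,0,0.1,0,0,0,0],
    [0,0,0,0,0,0,0]
  ]
}}

```text
time: 12.12
tool_pos: [470.9, -172.1, -18.4]
tcp_rot: [-179.8, 0.4, -4.0]
ft_force: [-0.2, 0.1, 1.0]
finger_gap: -0.2
grip_force: 0.0
```

Emit:
{"api": "apply_moves", "payload": {
  "deltas": [
    [0,0,0.1,0,0,0,0],
    [0,0,0,0,0,0,0]
  ]
}}

```text
time: 12.38
tool_pos: [470.8, -172.1, -21.4]
tcp_rot: [-179.8, 0.4, -4.0]
ft_force: [0.1, 0.4, 0.3]
finger_gap: -0.3
grip_force: 0.0
```

Emit:
{"api": "apply_moves", "payload": {
  "deltas": [
    [0,0,0.1,0,0,0,0],
    [0,0,0,0,0,0,0]
  ]
}}

```text
time: 12.62
tool_pos: [471.2, -172.3, -22.0]
tcp_rot: [-179.8, 0.4, -4.0]
ft_force: [-11.6, 5.1, 24.8]
finger_gap: -0.1
grip_force: 12.7
```

Emit:
{"api": "apply_moves", "payload": {
  "deltas": [
    [0,0,0.1,0,0,0,0],
    [0,0,0,0,0,0,0]
  ]
}}

```text
time: 12.88
tool_pos: [471.3, -172.4, -22.2]
tcp_rot: [-179.8, 0.5, -4.0]
ft_force: [-27.7, 12.0, 60.2]
finger_gap: 0.4
grip_force: 30.1
```

Emit:
{"api": "apply_moves", "payload": {
  "deltas": [
    [0,0,-0.7,0,0,0,0],
    [0,0,-1,0,-0.08,0,0],
    [0,0,-1,0,0,0,0],
    [0,0,-1,0,0,0,0],
    [0,0,-0.3,0,0,0,0],
    [0,0,0,0,0,0,0]
  ]
}}

```text
time: 13.62
tool_pos: [472.5, -172.8, 92.9]
tcp_rot: [-179.8, 0.7, -4.0]
ft_force: [0.0, -0.6, -0.5]
finger_gap: 0.1
grip_force: 0.0
```

```bash
python3 - <<'E'
from h import *
s=sense();print(tob(s["tool_pos"]),s["ft_force"],s["tcp_rot"])
gob(57,45,30)
E
```

```text
[-61.89757197  46.27147435  92.92623446] [ 0.04787108 -0.5901646  -0.46457608] [-179.83490161    0.68436551   -3.98825024]
shift(cur axes) [3.99 0.05 2.05] turn [-0.04  0.15  0.  ] shift(final axes) [3.96 0.04 2.1 ]
```

Emit:
{"api": "apply_moves", "payload": {
  "deltas": [
    [0.99,0,0,-0.04,0.15,0,0],
    [0.99,0,0,0,0,0,0],
    [0.99,0,0,0,0,0,0],
    [0.99,0.04,0,0,0,0,0],
    [0,0,0.7,0,0,0,0],
    [0,0,0.7,0,0,0,0],
    [0,0,0.7,0,0,0,0],
    [0,0,0,0,0,0,0]
  ]
}}

```text
time: 14.62
tool_pos: [587.5, -181.1, 25.8]
tcp_rot: [-179.9, 0.4, -4.0]
ft_force: [0.1, -0.3, -0.3]
finger_gap: 0.1
grip_force: 0.0
```

Emit:
{"api": "apply_moves", "payload": {
  "deltas": [
    [-0.3,0,0,0,0,0,0],
    [-0.3,0,0,0,0,0,0],
    [-0.3,0,0,0,0,0,0],
    [-0.5,0,0,0,0,0,0],
    [-0.5,0,0,0,0,0,0],
    [-0.5,0,0,0,0,0,0],
    [-0.5,0,0,0,0,0,0],
    [-0.5,0,0,0,0,0,0]
  ]
}}

```text
time: 15.62
tool_pos: [488.9, -175.4, 30.6]
tcp_rot: [179.9, -0.1, -4.0]
ft_force: [2.6, -0.5, 1.6]
finger_gap: 0.0
grip_force: 1.1
```

```bash
python3 - <<'E'
from h import *
s=sense();print(tob(s["tool_pos"]),s["ft_force"],s["tcp_rot"])
cv2.imwrite("pics/w3.png",snapshot("wrist")[:,:,::-1])
E
```

```text
[-45.36734372  44.80318206  30.63392893] [ 2.63634747 -0.51783411  1.57241507] [ 1.79946960e+02 -8.83854888e-02 -3.99351463e+00]
```

View pics/w3.png

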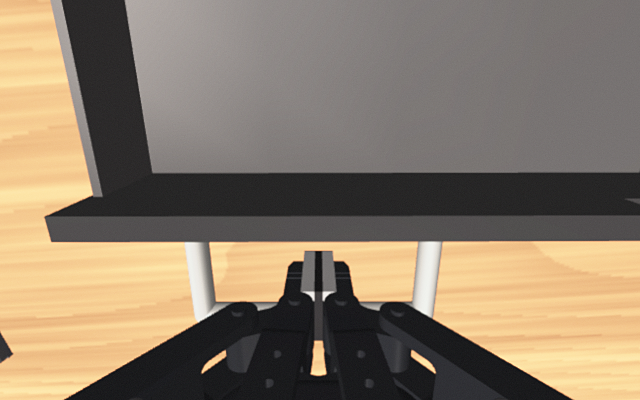

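The wrist picture shows the drawer sliding out, with the handle bar at rows 303–310 behind the fingers. I'll keep pulling to the stop.

Emit:
{"api": "apply_moves", "payload": {
  "deltas": [
    [-0.5,0,0,0,0,0,0],
    [-0.5,0,0,0,0,0,0],
    [-0.4,0,0,0,0,0,0],
    [-0.2,0,0,0,0,0,0],
    [-0.2,0,0,0,0,0,0],
    [-0.1,0,0,0,0,0,0],
    [0,0,0,0,0,0,0]
  ]
}}

```text
time: 16.55
tool_pos: [431.6, -170.9, 29.3]
tcp_rot: [-180.0, 0.1, -4.0]
ft_force: [0.2, 0.0, 0.1]
finger_gap: 0.0
grip_force: 0.0
```

Emit:
{"api": "apply_moves", "payload": {
  "deltas": [
    [-0.15,0,0,0,0,0,0],
    [0,0,0,0,0,0,0]
  ]
}}

```text
time: 16.8
tool_pos: [430.2, -170.9, 29.9]
tcp_rot: [180.0, -0.3, -4.0]
ft_force: [15.6, 0.0, -11.1]
finger_gap: 0.1
grip_force: 7.8
```

Emit:
{"api": "apply_moves", "payload": {
  "deltas": [
    [-0.15,0,0,0,0,0,0],
    [0,0,0,0,0,0,0]
  ]
}}

```text
time: 17.05
tool_pos: [430.2, -171.1, 31.0]
tcp_rot: [179.9, -0.8, -4.0]
ft_force: [37.2, -0.3, -25.5]
finger_gap: -0.1
grip_force: 18.3
```

Emit:
{"api": "apply_moves", "payload": {
  "deltas": [
    [0.45,0,0,0,0,0,0],
    [0,0,-1,0,0,0,0],
    [0,0,-1,0,0,0,0],
    [0,0,-1,0,0,0,0],
    [0,0,-1,0,0,0,0.5],
    [0,0,0,0,0,0,1]
  ]
}}

```text
time: 17.8
tool_pos: [438.0, -172.2, 152.1]
tcp_rot: [179.9, -0.2, -4.0]
ft_force: [-0.0, -0.0, -0.2]
finger_gap: 35.6
grip_force: 0.0
```

```bash
python3 - <<'E'
from h import *
s=sense();print(tob(s["tool_pos"]),s["ft_force"],s["tcp_rot"])
goto(610,230,300,-4)
E
```

```text
[-96.35000878  44.4856353  152.10811686] [-0.02086753 -0.02757768 -0.21811788] [ 1.79897222e+02 -1.55639117e-01 -3.98005680e+00]
shift(cur axes) [  4.8  -13.76  -4.94] turn [ 0.02 -0.03  0.  ] shift(final axes) [  4.78 -13.77  -4.93]
```

Emit:
{"api": "apply_moves", "payload": {
  "deltas": [
    [0,-0.92,-0.7,0,0,0,1],
    [0,-0.92,-0.7,0,0,0,1],
    [0,-0.92,-0.7,0,0,0,1],
    [0.4,-0.92,-0.7,0,0,0,1],
    [0.4,-0.92,-0.7,0,0,0,1],
    [0.4,-0.92,-0.7,0,0,0,1],
    [0.4,-0.92,-0.7,0,0,0,1],
    [0.4,-0.92,0,0,0,0,1]
  ]
}}

```text
time: 18.8
tool_pos: [512.7, 45.6, 297.1]
tcp_rot: [180.0, -0.0, -4.0]
ft_force: [-0.5, 0.2, 0.1]
finger_gap: 85.5
grip_force: 0.0
```

Emit:
{"api": "apply_moves", "payload": {
  "deltas": [
    [0.4,-0.92,0,0,0,0,1],
    [0.4,-0.92,0,0,0,0,1],
    [0.4,-0.92,0,0,0,0,1],
    [0.4,-0.92,0,0,0,0,1],
    [0.4,-0.92,0,0,0,0,1],
    [0.4,-0.92,0,0,0,0,1],
    [0.4,-0.92,0,0,0,0,1],
    [0,0,0,0,0,0,1]
  ]
}}

```text
time: 19.8
tool_pos: [608.7, 233.0, 293.5]
tcp_rot: [179.9, 0.3, -3.9]
ft_force: [-0.4, 0.2, -0.5]
finger_gap: 85.5
grip_force: 0.0
```

```bash
python3 - <<'E'
from h import *
st=sense(); im=snapshot("wrist"); np.savez("w4.npz",im=im,p=st["tool_pos"],r=st["tcp_rot"])
cv2.imwrite("pics/w4.png",cv2.resize(im[:,:,::-1],(800,500)));print(st["tool_pos"],st["tcp_rot"],st["time"])
E
```

```text
[608.68405734 232.98390743 293.54793453] [179.92957764   0.26691111  -3.87476638] 19.8
```

View pics/w4.png

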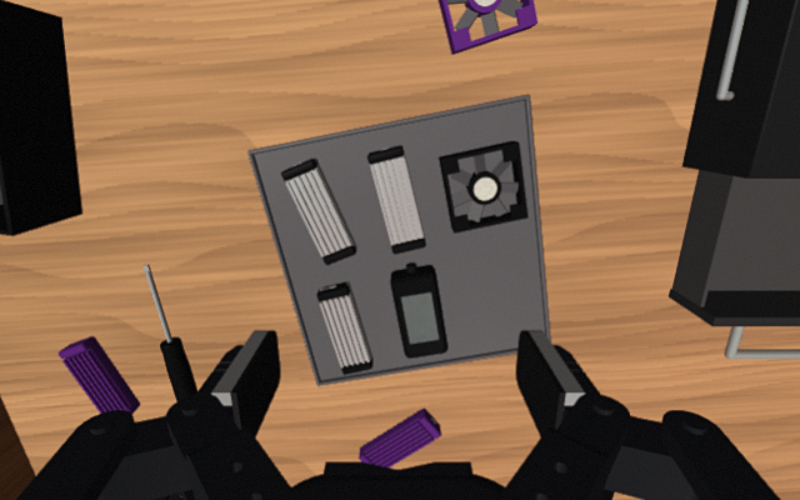

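The wrist view shows exactly three drives in the tray, centred at about (318,210), (397,200) and (345,328) at 1.25 scale. The adapter is at (420,310) and the fan at (484,188).

```bash
cat > drives.py <<'E'
from h import *
def drives(im,C):
    hsv=cv2.cvtColor(im,cv2.COLOR_RGB2HSV); out=[]
    m=((hsv[...,1]<50)&(hsv[...,2]>125)).astype(np.uint8)
    m=cv2.morphologyEx(m,cv2.MORPH_CLOSE,np.ones((5,5)))
    m=cv2.morphologyEx(m,cv2.MORPH_OPEN,np.ones((7,7)))
    for c in cv2.findContours(m,cv2.RETR_EXTERNAL,cv2.CHAIN_APPROX_NONE)[0]:
        if cv2.contourArea(c)<400: continue
        w=px2w(C,c[:,0],26.)[:,:2].astype(np.float32)
        (cx,cy),(a,b),th=cv2.minAreaRect(w); 
        if a<b: a,b,th=b,a,th+90
        th=(th+90)%180-90
        if 60<a<125 and 20<b<55: out.append((cx,cy,th,a,b))
    return out
E
python3 - <<'E'
from drives import *
d=np.load("w4.npz"); C=cam("wrist",{"tool_pos":d["p"],"tcp_rot":d["r"]})
for r in drives(d["im"],C): print(np.round(r,1))
# caps by eye
for n,q in dict(A=[(282,172),(315,160),(325,264),(355,248)],B=[(368,156),(403,147),(393,252),(425,245)],C=[(318,291),(347,284),(345,373),(372,366)]).items():
    print(n,px2w(C,np.array(q)/1.25,26).mean(0).round(1))
print([px2w(C,np.array(q)/1.25,z)[0].round(0).tolist() for q,z in (((419,312),38),((484,188),29))])
print("tray corners",px2w(C,np.array([(250,152),(527,97),(548,340),(320,383)])/1.25,10).round(0).tolist())
E
```

```text
[449.7 305.9   9.7  89.5  36.6]
[593.9 318.2  18.2  89.2  36.6]
[601.  233.2  10.1  89.3  37.1]
A [595.1 316.   26. ]
B [601.  232.3  26. ]
C [452.8 303.6  26. ]
[[476.0, 217.0, 38.0], [610.0, 141.0, 29.0]]
tray corners [[662.0, 385.0, 10.0], [697.0, 93.0, 10.0], [413.0, 59.0, 10.0], [370.0, 348.0, 10.0]]
```

```bash
python3 - <<'E'
from h import *
goto(601,233.2,40,10.1)
E
```

```text
shift(cur axes) [-0.22 -0.04  8.47] turn [ 0.01  0.05 -3.06] shift(final axes) [-0.24 -0.09  8.47]
```

Emit:
{"api": "apply_moves", "payload": {
  "deltas": [
    [0,0,0.4,0.01,0.05,-0.77,0.62],
    [0,0,1,0,0,-0.77,0.62],
    [0,0,1,0,0,-0.76,0.62],
    [0,0,1,0,0,-0.76,0.62],
    [-0.24,-0.09,1,0,0,0,0.62],
    [0,0,1,0,0,0,0.62],
    [0,0,1,0,0,0,0.62],
    [0,0,1,0,0,0,0.62]
  ]
}}

```text
time: 20.85
tool_pos: [601.5, 231.8, 73.0]
tcp_rot: [180.0, -0.1, 10.0]
ft_force: [0.2, 0.1, 0.3]
finger_gap: 53.1
grip_force: 0.0
```

Emit:
{"api": "apply_moves", "payload": {
  "deltas": [
    [0,0,1,0,0,0,0.62],
    [0,0,0,0,0,0,0.62]
  ]
}}

```text
time: 21.1
tool_pos: [599.1, 231.3, 40.8]
tcp_rot: [179.9, 0.2, 10.0]
ft_force: [-0.2, -0.6, -0.5]
finger_gap: 52.9
grip_force: 0.0
```

```bash
python3 - <<'E'
from h import *
st=sense(); goto(601,233.2,-16,10.1,st)
im=snapshot("wrist"); C=cam("wrist",st)
from drives import drives
print([np.round(r,1).tolist() for r in drives(im,C)])
cv2.imwrite("pics/w5.png",im[:,:,::-1])
E
```

```text
shift(cur axes) [ 0.08 -0.05  1.89] turn [ 0.01  0.05 -0.02] shift(final axes) [ 0.07 -0.05  1.89]
[]
```

View pics/w5.png

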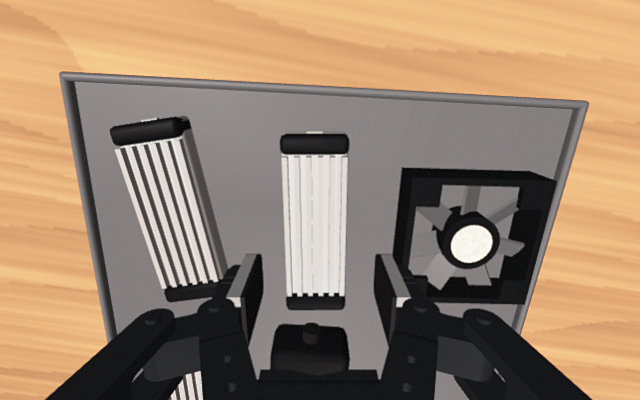

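The drive is centred between the fingers: its centre is at column 315 and the jaw centre at 318. I'll descend and grip.

Emit:
{"api": "apply_moves", "payload": {
  "deltas": [
    [0.07,-0.05,0.9,0,0.05,0,0.62],
    [0,0,0.7,0,0,0,0.62],
    [0,0,0.29,0,0,0,0.62],
    [0,0,0,0,0,0,0.62],
    [0,0,0,0,0,0,0],
    [0,0,0,0,0,0,0],
    [0,0,0,0,0,0,0],
    [0,0,0,0,0,0,0]
  ],
  "grip_force": 60
}}

```text
time: 22.15
tool_pos: [605.4, 235.4, -10.9]
tcp_rot: [-180.0, -0.5, 10.0]
ft_force: [-0.8, 0.2, 6.2]
finger_gap: 36.4
grip_force: 61.9
```

Emit:
{"api": "apply_moves", "payload": {
  "deltas": [
    [0,0,-0.3,0,0,0,0],
    [0,0,-0.5,0,0,0,0],
    [0,0,-0.8,0,0,0,0],
    [0,0,-1,0,0,0,0],
    [0,0,-1,0,0,0,0],
    [0,0,-0.6,0,0,0,0]
  ]
}}

```text
time: 22.9
tool_pos: [604.4, 235.2, 116.6]
tcp_rot: [-180.0, -0.6, 10.0]
ft_force: [0.4, 0.4, -2.2]
finger_gap: 36.6
grip_force: 61.1
```

```bash
python3 - <<'E'
from h import *
gob(5,-80,110)
E
```

```text
shift(cur axes) [-5.56 17.25  0.16] turn [-0.02 -0.13  3.06] shift(final axes) [-1.21 18.08  0.22]
```

Emit:
{"api": "apply_moves", "payload": {
  "deltas": [
    [0,0,0,-0.02,-0.13,0.62,0],
    [0,0,0,0,0,0.61,0],
    [0,0,0,0,0,0.61,0],
    [0,0,0,0,0,0.61,0],
    [0,0,0,0,0,0.61,0],
    [-0.08,0.6,0,0,0,0,0],
    [-0.08,0.88,0,0,0,0,0],
    [-0.08,1,0,0,0,0,0]
  ]
}}

```text
time: 23.9
tool_pos: [590.5, 159.6, 113.8]
tcp_rot: [179.9, 0.2, -3.9]
ft_force: [0.6, -0.6, -1.4]
finger_gap: 36.2
grip_force: 66.3
```

Emit:
{"api": "apply_moves", "payload": {
  "deltas": [
    [-0.08,1,0,0,0,0,0],
    [-0.08,1,0,0,0,0,0],
    [-0.08,1,0,0,0,0,0],
    [-0.08,1,0,0,0,0,0],
    [-0.08,1,0,0,0,0,0],
    [-0.08,1,0,0,0,0,0],
    [-0.08,1,0,0,0,0,0],
    [-0.08,1,0,0,0,0,0]
  ]
}}

```text
time: 24.9
tool_pos: [554.3, -78.7, 114.4]
tcp_rot: [179.9, 0.2, -3.9]
ft_force: [-1.0, -0.4, -1.9]
finger_gap: 36.0
grip_force: 66.3
```

Emit:
{"api": "apply_moves", "payload": {
  "deltas": [
    [-0.08,1,0,0,0,0,0],
    [-0.08,1,0,0,0,0,0],
    [-0.08,1,0,0,0,0,0],
    [-0.09,1,0,0,0,0,0],
    [0,1,0,0,0,0,0],
    [0,1,0,0,0,0,0],
    [0,0.6,0,0,0,0,0],
    [0,0,0,0,0,0,0]
  ]
}}

```text
time: 25.9
tool_pos: [530.9, -275.0, 114.8]
tcp_rot: [179.9, 0.2, -4.1]
ft_force: [0.8, 0.8, -1.9]
finger_gap: 36.2
grip_force: 66.3
```

```bash
python3 - <<'E'
from h import *
gob(5,-80,5); s=sense(); print(tob(s["tool_pos"]),s["tcp_rot"])
E
```

```text
shift(cur axes) [0.06 0.94 3.66] turn [ 0.02  0.04 -0.02] shift(final axes) [0.05 0.95 3.66]
[  3.55253853 -51.53984952 114.77547986] [ 1.79892394e+02  1.72593170e-01 -4.07565008e+00]
```

Emit:
{"api": "apply_moves", "payload": {
  "deltas": [
    [0.05,0.95,0,0.02,0.04,-0.02,0],
    [0,0,0.8,0,0,0,0],
    [0,0,0.9,0,0,0,0],
    [0,0,0.9,0,0,0,0],
    [0,0,0.7,0,0,0,0],
    [0,0,0.3,0,0,0,0],
    [0,0,0,0,0,0,0]
  ]
}}

```text
time: 26.78
tool_pos: [531.0, -301.9, 6.5]
tcp_rot: [-180.0, 0.0, -3.9]
ft_force: [-0.7, 0.5, -2.3]
finger_gap: 36.4
grip_force: 66.3
```

```bash
python3 - <<'E'
from h import *
s=sense(); print(tob(s["tool_pos"]),s["tcp_rot"],s["ft_force"])
cv2.imwrite("pics/w6.png",snapshot("wrist")[:,:,::-1])
E
```

```text
[  5.53113291 -78.40393444   6.51813202] [-1.79989584e+02  1.81742271e-02 -3.87443645e+00] [-0.71777493  0.47149073 -2.32903657]
```

View pics/w6.png

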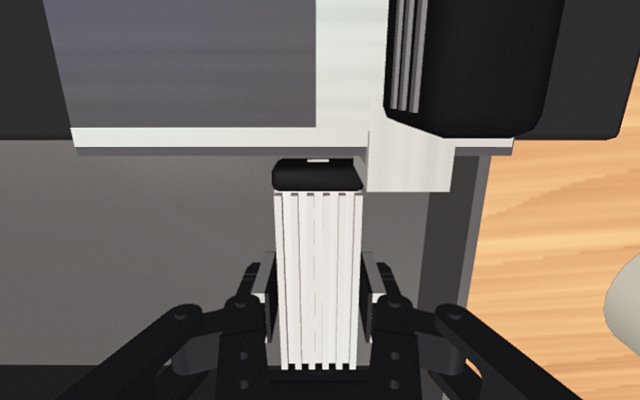

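The view shows the drive held flat in the drawer, aligned, clear of the lock foot and the side wall. I'll lower it to contact.

Emit:
{"api": "apply_moves", "payload": {
  "deltas": [
    [0,0,0.06,0,0,0,0],
    [0,0,0,0,0,0,0]
  ]
}}

```text
time: 27.08
tool_pos: [531.7, -302.7, 5.9]
tcp_rot: [179.9, -0.1, -3.9]
ft_force: [-0.5, 0.1, -1.2]
finger_gap: 36.5
grip_force: 66.3
```

Emit:
{"api": "apply_moves", "payload": {
  "deltas": [
    [0,0,0.06,0,0,0,0],
    [0,0,0,0,0,0,0]
  ]
}}

```text
time: 27.32
tool_pos: [531.4, -302.4, 3.4]
tcp_rot: [180.0, -0.0, -3.9]
ft_force: [-0.3, 1.0, -0.7]
finger_gap: 36.6
grip_force: 66.4
```

Emit:
{"api": "apply_moves", "payload": {
  "deltas": [
    [0,0,0.05,0,0,0,0],
    [0,0,0,0,0,0,0]
  ]
}}

```text
time: 27.58
tool_pos: [532.3, -302.6, 3.1]
tcp_rot: [180.0, -0.1, -3.9]
ft_force: [-0.3, 2.8, 5.1]
finger_gap: 36.3
grip_force: 67.2
```

Emit:
{"api": "apply_moves", "payload": {
  "deltas": [
    [0,0,0,0,0,0,0.58],
    [0,0,0,0,0,0,0.58],
    [0,0,0,0,0,0,0.58],
    [0,0,0,0,0,0,0.58],
    [0,0,-0.4,0,0,0,0.58],
    [0,0,-0.8,0,0,0,0.58],
    [0,0,-1,0,0,0,0.58],
    [0,0,-1,0,0,0,0.58]
  ]
}}

```text
time: 28.58
tool_pos: [531.3, -302.4, 99.6]
tcp_rot: [180.0, -0.1, -3.9]
ft_force: [1.1, 0.1, 0.5]
finger_gap: 49.2
grip_force: 0.0
```

Emit:
{"api": "apply_moves", "payload": {
  "deltas": [
    [0,0,-1,0,0,0,0.62],
    [0,-0.5,-1,0,0,0,0.62],
    [0,-1,-0.8,0,0,0,0.62],
    [0,-1,-0.7,0,0,0,0.62],
    [0.15,-1,-0.7,0,0,0,0.62],
    [0.15,-1,-0.7,0,0,0,0.62],
    [0.15,-1,-0.7,0,0,0,0.62],
    [0.15,-1,-0.7,0,0,0,0.62]
  ]
}}

```text
time: 29.58
tool_pos: [562.4, -107.9, 288.6]
tcp_rot: [180.0, -0.1, -3.9]
ft_force: [-0.7, 0.6, 0.7]
finger_gap: 53.0
grip_force: 0.0
```

Emit:
{"api": "apply_moves", "payload": {
  "deltas": [
    [0.15,-1,0,0,0,0,0.62],
    [0.15,-1,0,0,0,0,0.62],
    [0.15,-1,0,0,0,0,0.62],
    [0.15,-1,0,0,0,0,0.62],
    [0.15,-1,0,0,0,0,0.62],
    [0.15,-1,0,0,0,0,0.62],
    [0.15,-1,0,0,0,0,0.62],
    [0.15,-1,0,0,0,0,0.62]
  ]
}}

```text
time: 30.58
tool_pos: [614.6, 129.1, 287.8]
tcp_rot: [180.0, -0.1, -3.9]
ft_force: [0.8, -0.2, -0.5]
finger_gap: 53.0
grip_force: 0.0
```

Emit:
{"api": "apply_moves", "payload": {
  "deltas": [
    [0.15,-1,0,0,0,0,0.62],
    [0.15,-1,0,0,0,0,0.62],
    [0,-1,0,0,0,0,0.62],
    [0,0,0,0,0,0,0.62]
  ]
}}

```text
time: 31.08
tool_pos: [629.3, 219.4, 287.2]
tcp_rot: [-180.0, -0.0, -3.7]
ft_force: [-0.4, 0.1, 0.6]
finger_gap: 52.9
grip_force: 0.0
```

```bash
cat > see.py <<'E'
from drives import *
st=sense(); im=snapshot("wrist"); C=cam("wrist",st); print(st["time"],st["tool_pos"])
for r in drives(im,C):
    print(np.round(r,1)); goto(r[0],r[1],45,r[2],st)
E
python3 see.py
```

```text
31.075 [629.25935816 219.38870344 287.23020385]
[449.6 295.4  -6.8  89.9  33.2]
shift(cur axes) [-6.15 -2.14  8.07] turn [-0.   -0.01  0.67] shift(final axes) [-6.25 -1.8   8.07]
[594.  318.2  18.4  89.   36.5]
shift(cur axes) [-1.39 -3.21  8.07] turn [-0.   -0.01 -4.84] shift(final axes) [-0.07 -3.5   8.07]
```

Emit:
{"api": "apply_moves", "payload": {
  "deltas": [
    [0,0,0,0,0,-0.97,0.62],
    [0,0,0.5,0,0,-0.97,0.62],
    [0,0,1,0,0,-0.97,0.62],
    [0,0,1,0,0,-0.97,0.62],
    [0,0,1,0,0,-0.96,0.62],
    [-0.07,-0.9,1,0,0,0,0.62],
    [0,-0.9,1,0,0,0,0.62],
    [0,-0.9,1,0,0,0,0.62]
  ]
}}

```text
time: 32.12
tool_pos: [602.5, 292.8, 91.5]
tcp_rot: [180.0, -0.1, 18.2]
ft_force: [-0.3, -0.1, 0.0]
finger_gap: 53.2
grip_force: 0.0
```

Emit:
{"api": "apply_moves", "payload": {
  "deltas": [
    [0,-0.8,1,0,0,0,0.62],
    [0,0,0.57,0,0,0,0.62],
    [0,0,0,0,0,0,0.62],
    [0,0,0,0,0,0,0.62]
  ]
}}

```text
time: 32.62
tool_pos: [596.3, 315.4, 46.2]
tcp_rot: [180.0, -0.1, 18.2]
ft_force: [0.2, 1.1, 0.2]
finger_gap: 52.9
grip_force: 0.0
```

```bash
python3 - <<'E'
from h import *
goto(594,318.2,-14,18.3)
cv2.imwrite("pics/w7.png",snapshot("wrist")[:,:,::-1])
E
```

```text
shift(cur axes) [-0.05 -0.11  2.01] turn [ 0.01 -0.03 -0.02] shift(final axes) [-0.04 -0.11  2.01]
```

View pics/w7.png

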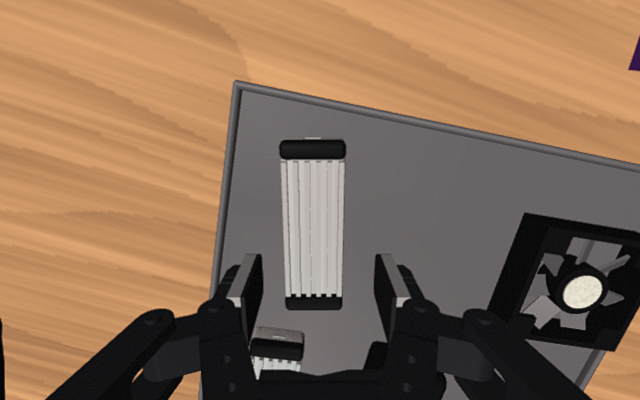

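Drive A sits between the fingers, slightly left of centre at column 313. I'll correct, descend and grip.

Emit:
{"api": "apply_moves", "payload": {
  "deltas": [
    [-0.04,-0.11,0.9,0,0,0,0.62],
    [0,0,0.8,0,0,0,0.62],
    [0,0,0.3,0,0,0,0.62],
    [0,0,0,0,0,0,0.62],
    [0,0,0,0,0,0,0],
    [0,0,0,0,0,0,0],
    [0,0,0,0,0,0,0],
    [0,0,0,0,0,0,0]
  ],
  "grip_force": 60
}}

```text
time: 33.67
tool_pos: [594.1, 319.5, -13.5]
tcp_rot: [180.0, -0.2, 18.3]
ft_force: [-0.4, -1.3, 6.4]
finger_gap: 36.4
grip_force: 62.5
```

Emit:
{"api": "apply_moves", "payload": {
  "deltas": [
    [0,0,-0.3,0,0,0,0],
    [0,0,-0.5,0,0,0,0],
    [0,0,-0.8,0,0,0,0],
    [0,0,-1,0,0,0,0],
    [0,0,-1,0,0,0,0],
    [0,0,-0.6,0,0,0,0]
  ]
}}

```text
time: 34.42
tool_pos: [593.5, 319.5, 113.5]
tcp_rot: [180.0, -0.2, 18.3]
ft_force: [0.9, 0.2, -2.1]
finger_gap: 36.6
grip_force: 61.5
```

```bash
python3 - <<'E'
from h import *
gob(5,0,110)
E
```

```text
shift(cur axes) [-7.5  16.59  0.09] turn [-0.01 -0.04  4.86] shift(final axes) [-0.65 18.19  0.12]
```

Emit:
{"api": "apply_moves", "payload": {
  "deltas": [
    [0,0,0,-0.01,-0.04,0.98,0],
    [0,0,0,0,0,0.97,0],
    [0,0,0,0,0,0.97,0],
    [0,0,0,0,0,0.97,0],
    [0,0,0,0,0,0.97,0],
    [0,0.6,0,0,0,0,0],
    [0,0.85,0,0,0,0,0],
    [0,1,0,0,0,0,0]
  ]
}}

```text
time: 35.42
tool_pos: [587.1, 244.0, 110.5]
tcp_rot: [179.8, 0.2, -3.8]
ft_force: [0.5, -0.5, -1.9]
finger_gap: 36.5
grip_force: 61.5
```

Emit:
{"api": "apply_moves", "payload": {
  "deltas": [
    [0,1,0,0,0,0,0],
    [-0.1,1,0,0,0,0,0],
    [-0.1,1,0,0,0,0,0],
    [-0.1,1,0,0,0,0,0],
    [-0.1,1,0,0,0,0,0],
    [-0.1,1,0,0,0,0,0],
    [-0.1,1,0,0,0,0,0],
    [-0.05,1,0,0,0,0,0]
  ]
}}

```text
time: 36.42
tool_pos: [550.3, 5.7, 111.2]
tcp_rot: [179.9, 0.1, -3.9]
ft_force: [-0.8, -0.2, -2.6]
finger_gap: 36.6
grip_force: 61.5
```

Emit:
{"api": "apply_moves", "payload": {
  "deltas": [
    [0,1,0,0,0,0,0],
    [0,1,0,0,0,0,0],
    [0,1,0,0,0,0,0],
    [0,1,0,0,0,0,0],
    [0,1,0,0,0,0,0],
    [0,0.8,0,0,0,0,0],
    [0,0.6,0,0,0,0,0],
    [0,0,0,0,0,0,0]
  ]
}}

```text
time: 37.42
tool_pos: [537.4, -185.3, 111.6]
tcp_rot: [179.9, 0.1, -4.1]
ft_force: [-0.3, -0.1, -2.1]
finger_gap: 36.4
grip_force: 61.5
```

```bash
python3 - <<'E'
from h import *
gob(5,0,3); s=sense(); print(tob(s["tool_pos"]),s["tcp_rot"])
E
```

```text
shift(cur axes) [0.05 1.27 3.62] turn [ 0.03  0.03 -0.01] shift(final axes) [0.04 1.28 3.62]
[  3.72416651  38.34057618 111.62559162] [ 1.79866074e+02  1.37690009e-01 -4.05122756e+00]
```

Emit:
{"api": "apply_moves", "payload": {
  "deltas": [
    [0.04,0.8,0,0.03,0.03,0,0],
    [0,0.48,0.3,0,0,0,0],
    [0,0,0.9,0,0,0,0],
    [0,0,0.9,0,0,0,0],
    [0,0,0.9,0,0,0,0],
    [0,0,0.5,0,0,0,0],
    [0,0,0,0,0,0,0],
    [0,0,0,0,0,0,0]
  ]
}}

```text
time: 38.42
tool_pos: [537.4, -222.6, 7.8]
tcp_rot: [180.0, -0.1, -4.0]
ft_force: [-0.1, -0.2, -2.1]
finger_gap: 36.6
grip_force: 61.5
```

Emit:
{"api": "apply_moves", "payload": {
  "deltas": [
    [0,0,0.06,0,0,0,0],
    [0,0,0,0,0,0,0]
  ]
}}

```text
time: 38.67
tool_pos: [537.0, -222.5, 5.6]
tcp_rot: [180.0, -0.1, -4.0]
ft_force: [0.2, -0.3, -1.3]
finger_gap: 36.5
grip_force: 61.5
```

Emit:
{"api": "apply_moves", "payload": {
  "deltas": [
    [0,0,0.06,0,0,0,0],
    [0,0,0,0,0,0,0]
  ]
}}

```text
time: 38.92
tool_pos: [536.4, -222.2, 3.0]
tcp_rot: [-180.0, 0.0, -4.0]
ft_force: [-1.0, 0.3, -2.5]
finger_gap: 36.6
grip_force: 61.5
```

Emit:
{"api": "apply_moves", "payload": {
  "deltas": [
    [0,0,0.06,0,0,0,0],
    [0,0,0,0,0,0,0]
  ]
}}

```text
time: 39.17
tool_pos: [536.4, -222.2, 1.0]
tcp_rot: [-180.0, 0.0, -4.0]
ft_force: [-0.7, -0.3, -1.7]
finger_gap: 36.7
grip_force: 61.5
```

Emit:
{"api": "apply_moves", "payload": {
  "deltas": [
    [0,0,0.04,0,0,0,0],
    [0,0,0,0,0,0,0]
  ]
}}

```text
time: 39.42
tool_pos: [536.9, -222.3, 0.5]
tcp_rot: [-180.0, -0.0, -4.0]
ft_force: [-0.9, 0.9, 2.0]
finger_gap: 36.7
grip_force: 61.8
```

Emit:
{"api": "apply_moves", "payload": {
  "deltas": [
    [0,0,0,0,0,0,0.58],
    [0,0,0,0,0,0,0.58],
    [0,0,0,0,0,0,0.58],
    [0,0,0,0,0,0,0.58],
    [0,0,-0.4,0,0,0,0.58],
    [0,0,-0.8,0,0,0,0.58],
    [0,0,-1,0,0,0,0.58],
    [0,0,-1,0,0,0,0.58]
  ]
}}

```text
time: 40.42
tool_pos: [536.7, -222.4, 97.9]
tcp_rot: [180.0, -0.0, -4.0]
ft_force: [1.3, 0.3, -0.4]
finger_gap: 50.1
grip_force: 0.0
```

Emit:
{"api": "apply_moves", "payload": {
  "deltas": [
    [0,0,-1,0,0,0,0.62],
    [0,-0.5,-1,0,0,0,0.62],
    [0,-1,-0.8,0,0,0,0.62],
    [0,-1,-0.7,0,0,0,0.62],
    [0,-1,-0.7,0,0,0,1],
    [0,-1,-0.7,0,0,0,1],
    [0,-1,-0.7,0,0,0,1],
    [0,-1,-0.7,0,0,0,1]
  ]
}}

```text
time: 41.42
tool_pos: [549.9, -26.9, 286.9]
tcp_rot: [-180.0, -0.1, -4.0]
ft_force: [-0.1, -0.7, 0.8]
finger_gap: 85.2
grip_force: 0.0
```

Emit:
{"api": "apply_moves", "payload": {
  "deltas": [
    [0,-1,0,0,0,0,1],
    [0,-1,0,0,0,0,1],
    [0,-1,0,0,0,0,1],
    [0,-1,0,0,0,0,1],
    [0,-1,0,0,0,0,1],
    [0,-1,0,0,0,0,1],
    [0,-1,0,0,0,0,1],
    [0,-1,0,0,0,0,1]
  ]
}}

```text
time: 42.42
tool_pos: [566.7, 212.6, 286.3]
tcp_rot: [-180.0, -0.1, -4.0]
ft_force: [0.2, -0.1, 0.7]
finger_gap: 85.4
grip_force: 0.0
```

Emit:
{"api": "apply_moves", "payload": {
  "deltas": [
    [0,-1,0,0,0,0,1],
    [0,-1,0,0,0,0,1],
    [0,-0.5,0,0,0,0,1],
    [0,0,0,0,0,0,1]
  ]
}}

```text
time: 42.92
tool_pos: [571.8, 286.9, 285.5]
tcp_rot: [-180.0, -0.0, -3.9]
ft_force: [-0.0, 0.4, -0.5]
finger_gap: 85.4
grip_force: 0.0
```

```bash
cat >> see.py <<'E'
cv2.imwrite("pics/w8.png",im[:,:,::-1])
E
python3 see.py
```

```text
42.925 [571.80132221 286.93275633 285.45461634]
[434.5 309.7  10.3  89.2  37.1]
shift(cur axes) [-4.62 -0.44  8.01] turn [-0.  -0.  -3.1] shift(final axes) [-4.37 -1.57  8.02]
```

View pics/w8.png

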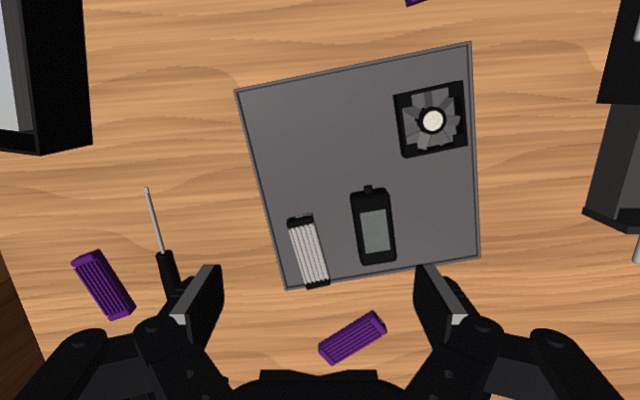

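Drive C was knocked about 15 mm toward the tray's front rim; it now sits at (308,250) in the picture, at world (434.5, 309.7). I'll grasp it a bit higher and with a narrower opening to clear the rim.

Emit:
{"api": "apply_moves", "payload": {
  "deltas": [
    [0,0,0,0,0,-0.78,0.56],
    [-0.2,0,0.5,0,0,-0.78,0.56],
    [-0.8,0,0.9,0,0,-0.77,0.56],
    [-0.9,0,1,0,0,-0.77,0.56],
    [-0.9,-0.5,1,0,0,0,0.56],
    [-0.9,-0.5,1,0,0,0,0.56],
    [-0.67,-0.57,1,0,0,0,0.56],
    [0,0,1,0,0,0,0.56]
  ]
}}

```text
time: 43.98
tool_pos: [432.9, 314.9, 92.7]
tcp_rot: [-180.0, -0.0, 10.3]
ft_force: [0.6, -0.5, 0.1]
finger_gap: 47.6
grip_force: 0.0
```

Emit:
{"api": "apply_moves", "payload": {
  "deltas": [
    [0,0,1,0,0,0,0.56],
    [0,0,0.62,0,0,0,0.56],
    [0,0,0,0,0,0,0.56],
    [0,0,0,0,0,0,0.56]
  ]
}}

```text
time: 44.48
tool_pos: [434.9, 315.4, 45.9]
tcp_rot: [-180.0, -0.1, 10.2]
ft_force: [0.4, 0.3, 0.5]
finger_gap: 47.9
grip_force: 0.0
```

```bash
python3 - <<'E'
from h import *
goto(434.5,309.7,-9,10.3)
cv2.imwrite("pics/w9.png",snapshot("wrist")[:,:,::-1])
E
```

```text
shift(cur axes) [-0.05  0.19  1.83] turn [-0.01 -0.02 -0.02] shift(final axes) [-0.05  0.19  1.83]
```

View pics/w9.png

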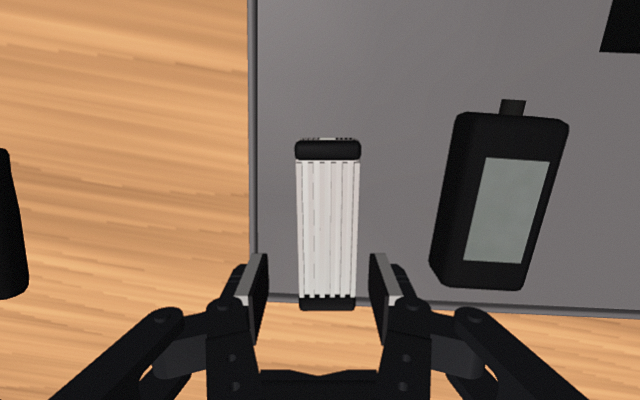

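The drive centre is at column 328 and the jaw centre at 318, matching the computed 0.19 sideways correction. Its front cap is at or over the rim near row 303.

Emit:
{"api": "apply_moves", "payload": {
  "deltas": [
    [-0.05,0.19,0,0,0,0,0.56],
    [0,0,0.8,0,0,0,0.56],
    [0,0,0.7,0,0,0,0.56],
    [0,0,0.35,0,0,0,0.56],
    [0,0,0,0,0,0,0.56],
    [0,0,0,0,0,0,0],
    [0,0,0,0,0,0,0],
    [0,0,0,0,0,0,0]
  ],
  "grip_force": 70
}}

```text
time: 45.52
tool_pos: [434.3, 309.9, -9.8]
tcp_rot: [-180.0, -0.1, 10.2]
ft_force: [-0.6, -0.4, 5.8]
finger_gap: 36.2
grip_force: 71.2
```

Emit:
{"api": "apply_moves", "payload": {
  "deltas": [
    [0,0,0,0,0,0,0],
    [0,0,-0.3,0,0,0,0],
    [0,0,-0.5,0,0,0,0],
    [0,0,-0.8,0,0,0,0],
    [0,0,-1,0,0,0,0],
    [0,0,-1,0,0,0,0],
    [0,0,-0.6,0,0,0,0]
  ]
}}

```text
time: 46.4
tool_pos: [434.1, 309.8, 117.6]
tcp_rot: [-179.9, -0.1, 10.2]
ft_force: [-0.3, 0.6, -2.4]
finger_gap: 36.0
grip_force: 70.8
```

```bash
python3 - <<'E'
from h import *
gob(5,78,110)
E
```

```text
shift(cur axes) [ 0.82 15.58  0.24] turn [-0.02 -0.03  3.1 ] shift(final axes) [ 4.63 14.9   0.25]
```

Emit:
{"api": "apply_moves", "payload": {
  "deltas": [
    [0,0,0,-0.02,-0.03,0.62,0],
    [0,0,0,0,0,0.62,0],
    [0,0,0,0,0,0.62,0],
    [0,0,0,0,0,0.62,0],
    [0,0,0,0,0,0.62,0],
    [0.3,0.6,0,0,0,0,0],
    [0.33,0.85,0,0,0,0,0],
    [0.4,1,0,0,0,0,0]
  ]
}}

```text
time: 47.4
tool_pos: [458.8, 233.3, 115.0]
tcp_rot: [179.9, 0.2, -3.9]
ft_force: [1.2, -0.5, -2.1]
finger_gap: 36.5
grip_force: 70.7
```

Emit:
{"api": "apply_moves", "payload": {
  "deltas": [
    [0.4,1,0,0,0,0,0],
    [0.4,1,0,0,0,0,0],
    [0.4,1,0,0,0,0,0],
    [0.4,1,0,0,0,0,0],
    [0.4,1,0,0,0,0,0],
    [0.4,1,0,0,0,0,0],
    [0.4,1,0,0,0,0,0],
    [0.4,1,0,0,0,0,0]
  ]
}}

```text
time: 48.4
tool_pos: [538.0, -13.1, 115.3]
tcp_rot: [179.9, 0.2, -4.0]
ft_force: [0.7, 0.7, -1.8]
finger_gap: 36.1
grip_force: 70.7
```

Emit:
{"api": "apply_moves", "payload": {
  "deltas": [
    [0.4,1,0,0,0,0,0],
    [0,1,0,0,0,0,0],
    [0,1,0,0,0,0,0],
    [0,0.9,0,0,0,0,0],
    [0,0.5,0,0,0,0,0],
    [0,0,0,0,0,0,0],
    [0,0,0,0,0,0,0]
  ]
}}

```text
time: 49.28
tool_pos: [541.0, -143.8, 115.6]
tcp_rot: [179.9, 0.1, -4.0]
ft_force: [1.3, -0.7, -1.1]
finger_gap: 36.1
grip_force: 70.7
```

```bash
python3 - <<'E'
from h import *
gob(5,78,7); s=sense(); print(tob(s["tool_pos"]),s["tcp_rot"])
E
```

```text
shift(cur axes) [0.03 0.06 3.62] turn [0.02 0.03 0.01] shift(final axes) [0.02 0.07 3.62]
[  4.46286303  79.97830532 115.56193299] [ 1.79926257e+02  1.21165018e-01 -3.96524610e+00]
```

Emit:
{"api": "apply_moves", "payload": {
  "deltas": [
    [0.02,0.07,0,0.02,0.03,0,0],
    [0,0,0.3,0,0,0,0],
    [0,0,0.9,0,0,0,0],
    [0,0,0.9,0,0,0,0],
    [0,0,0.9,0,0,0,0],
    [0,0,0.6,0,0,0,0],
    [0,0,0,0,0,0,0],
    [0,0,0,0,0,0,0]
  ]
}}

```text
time: 50.28
tool_pos: [541.9, -146.9, 8.0]
tcp_rot: [180.0, -0.1, -4.0]
ft_force: [1.2, -0.1, -1.2]
finger_gap: 36.4
grip_force: 70.8
```

Emit:
{"api": "apply_moves", "payload": {
  "deltas": [
    [0,0,0.06,0,0,0,0],
    [0,0,0,0,0,0,0]
  ]
}}

```text
time: 50.52
tool_pos: [541.7, -146.9, 6.1]
tcp_rot: [180.0, -0.1, -4.0]
ft_force: [-0.1, -0.1, -1.6]
finger_gap: 36.1
grip_force: 70.8
```

Emit:
{"api": "apply_moves", "payload": {
  "deltas": [
    [0,0,0.05,0,0,0,0],
    [0,0,0,0,0,0,0]
  ]
}}

```text
time: 50.78
tool_pos: [541.5, -146.9, 4.3]
tcp_rot: [180.0, -0.0, -4.0]
ft_force: [-0.6, -0.1, -1.9]
finger_gap: 36.1
grip_force: 70.8
```

Emit:
{"api": "apply_moves", "payload": {
  "deltas": [
    [0,0,0.05,0,0,0,0],
    [0,0,0,0,0,0,0]
  ]
}}

```text
time: 51.02
tool_pos: [542.8, -147.0, 4.2]
tcp_rot: [180.0, -0.2, -4.0]
ft_force: [-0.1, 0.9, 5.5]
finger_gap: 35.9
grip_force: 71.5
```

Emit:
{"api": "apply_moves", "payload": {
  "deltas": [
    [0,0,0.05,0,0,0,0],
    [0,0,0,0,0,0,0]
  ]
}}

```text
time: 51.28
tool_pos: [544.2, -147.1, 4.1]
tcp_rot: [180.0, -0.3, -4.0]
ft_force: [-1.1, 3.7, 12.1]
finger_gap: 36.2
grip_force: 72.4
```

Emit:
{"api": "apply_moves", "payload": {
  "deltas": [
    [0,0,-0.1,0,0,0,0.58],
    [0,0,0,0,0,0,0.58],
    [0,0,0,0,0,0,0.58],
    [0,0,0,0,0,0,0.58],
    [0,0,-0.4,0,0,0,0.58],
    [0,0,-0.8,0,0,0,0.58],
    [0,0,-1,0,0,0,0.58],
    [0,0,-1,0,0,0,0.58]
  ]
}}

```text
time: 52.28
tool_pos: [541.6, -146.9, 102.1]
tcp_rot: [180.0, -0.1, -4.0]
ft_force: [-1.1, -0.6, -0.1]
finger_gap: 49.7
grip_force: 0.0
```

Emit:
{"api": "apply_moves", "payload": {
  "deltas": [
    [0,0,-1,0,0,0,1],
    [0,0,-1,0,0,0,1],
    [0,0.5,-1,0,0,0,1],
    [0.3,0.7,-1,0,0,0,1],
    [0.3,0.7,-1,0,0,0,1],
    [0.4,0.7,-1,0,0,0,1],
    [0.3,0,-0.6,0,0,0,1],
    [0,0,0,0,0,0,1]
  ]
}}

```text
time: 53.28
tool_pos: [575.8, -227.9, 300.9]
tcp_rot: [179.9, -0.2, -4.0]
ft_force: [0.3, 0.3, -0.6]
finger_gap: 85.2
grip_force: 0.0
```

```bash
python3 - <<'E'
from h import *
st=sense();print(st["tool_pos"],st["tcp_rot"]);im=snapshot("wrist"); np.savez("w10.npz",im=im,p=st["tool_pos"],r=st["tcp_rot"])
cv2.imwrite("pics/w10.png",im[:,:,::-1])
from drives import drives
C=cam("wrist",st)
for r in drives(im,C): print(np.round(r,1),tob([r[0],r[1],0]).round(1))
gob(-148,45,110)
E
```

```text
[ 575.82384539 -227.90290213  300.8946829 ] [179.90447129  -0.23563895  -3.99790886]
[ 527.8 -304.8   -3.9   91.7   40.7] [  2.5 -81.5   0. ]
[ 540.8 -145.    -3.9   91.4   38.6] [ 4.3 78.8  0. ]
[ 535.9 -222.6   -4.    92.7   38.4] [4.8 1.  0. ]
[ 608.  -347.6   -4.    66.4   49. ] [  85.5 -118.7    0. ]
shift(cur axes) [-6.42 -1.54  6.29] turn [ 0.01 -0.02  0.  ] shift(final axes) [-6.41 -1.53  6.31]
```

View pics/w10.png

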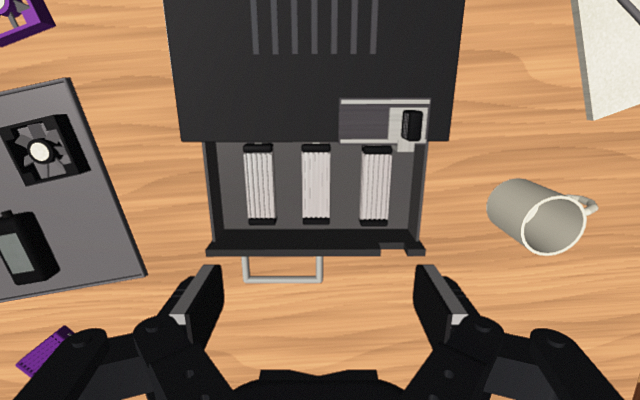

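All three drives lie flat in the drawer at about (260,185), (315,185) and (376,185), parallel and clear of the walls. Next I'll push the drawer shut against the front of its handle.

Emit:
{"api": "apply_moves", "payload": {
  "deltas": [
    [-0.8,-0.2,0.3,0,0,0,0],
    [-0.8,-0.2,0.6,0,0,0,0],
    [-0.8,-0.2,0.9,0,0,0,0],
    [-0.8,-0.2,0.9,0,0,0,0],
    [-0.8,-0.2,0.9,0,0,0,0],
    [-0.8,-0.2,0.9,0,0,0,0],
    [-0.8,-0.2,0.9,0,0,0,0],
    [-0.85,-0.13,0.9,0,0,0,0]
  ]
}}

```text
time: 54.32
tool_pos: [383.2, -166.9, 107.0]
tcp_rot: [-180.0, 0.1, -3.9]
ft_force: [-0.7, -0.5, 0.8]
finger_gap: 0.2
grip_force: 0.0
```

```bash
python3 - <<'E'
from h import *
s=sense();print(tob(s["tool_pos"]));gob(-148,45,25)
E
```

```text
[-151.41203708   45.95129412  107.04676971]
shift(cur axes) [0.12 0.03 2.73] turn [-0.01  0.01  0.01] shift(final axes) [0.11 0.03 2.73]
```

Emit:
{"api": "apply_moves", "payload": {
  "deltas": [
    [0,0.03,0.9,0,0,0,0],
    [0,0,0.9,0,0,0,0],
    [0,0,0.9,0,0,0,0],
    [0.2,0,0,0,0,0,0],
    [0.2,0,0,0,0,0,0],
    [0.2,0,0,0,0,0,0],
    [0.3,0,0,0,0,0,0],
    [0.35,0,0,0,0,0,0]
  ]
}}

```text
time: 55.32
tool_pos: [423.5, -171.9, 28.8]
tcp_rot: [180.0, -0.1, -4.0]
ft_force: [-2.1, -0.0, 1.3]
finger_gap: 0.0
grip_force: 1.0
```

Emit:
{"api": "apply_moves", "payload": {
  "deltas": [
    [0.4,0,0,0,0,0,0],
    [0.4,0,0,0,0,0,0],
    [0.4,0,0,0,0,0,0],
    [0.4,0,0,0,0,0,0],
    [0.4,0,0,0,0,0,0],
    [0.4,0,0,0,0,0,0],
    [0.4,0,0,0,0,0,0],
    [0.35,0,0,0,0,0,0]
  ]
}}

```text
time: 56.32
tool_pos: [517.5, -178.2, 28.2]
tcp_rot: [180.0, -0.0, -4.0]
ft_force: [-1.9, 0.7, 1.1]
finger_gap: 0.3
grip_force: 1.1
```

Emit:
{"api": "apply_moves", "payload": {
  "deltas": [
    [0.25,0,0,0,0,0,0],
    [0.25,0,0,0,0,0,0],
    [0.2,0,0,0,0,0,0],
    [0,0,0,0,0,0,0]
  ]
}}

```text
time: 56.82
tool_pos: [538.4, -179.9, 28.5]
tcp_rot: [180.0, -0.1, -4.0]
ft_force: [-0.5, 0.3, 0.5]
finger_gap: -0.1
grip_force: 0.0
```

```bash
python3 - <<'E'
from h import *
s=sense();print(tob(s["tool_pos"]))
E
```

```text
[ 4.38488263 43.85469676 28.51824464]
```

Emit:
{"api": "apply_moves", "payload": {
  "deltas": [
    [0.15,0,0,0,0,0,0],
    [0.1,0,0,0,0,0,0],
    [0,0,0,0,0,0,0]
  ]
}}

```text
time: 57.2
tool_pos: [545.7, -180.3, 28.5]
tcp_rot: [180.0, -0.1, -4.0]
ft_force: [0.9, -0.0, 0.8]
finger_gap: 0.3
grip_force: 0.0
```

Emit:
{"api": "apply_moves", "payload": {
  "deltas": [
    [0.1,0,0,0,0,0,0],
    [0,0,0,0,0,0,0]
  ]
}}

```text
time: 57.45
tool_pos: [548.2, -180.5, 28.4]
tcp_rot: [180.0, -0.0, -4.0]
ft_force: [-2.2, -0.2, 1.2]
finger_gap: -0.2
grip_force: 0.9
```

Emit:
{"api": "apply_moves", "payload": {
  "deltas": [
    [0.1,0,0,0,0,0,0],
    [0,0,0,0,0,0,0]
  ]
}}

```text
time: 57.7
tool_pos: [548.4, -180.4, 28.2]
tcp_rot: [-180.0, 0.3, -4.0]
ft_force: [-16.6, 1.0, 13.3]
finger_gap: -0.1
grip_force: 8.5
```

Emit:
{"api": "apply_moves", "payload": {
  "deltas": [
    [-0.5,0,0,0,0,0,0],
    [0,0,-0.8,0,0,0,0],
    [0,0,-1,0,0,0,0],
    [0,0,-1,0,0,0,0.5],
    [0,0,-1,0,0,0,0.6],
    [0,0,-0.6,0,0,0,0.6],
    [0,0,0,0,0,0,0.6]
  ]
}}

```text
time: 58.58
tool_pos: [537.3, -180.0, 161.9]
tcp_rot: [179.9, -0.2, -4.0]
ft_force: [0.2, 0.3, 0.2]
finger_gap: 50.9
grip_force: 0.0
```

```bash
python3 - <<'E'
from h import *
s=sense();print(tob(s["tool_pos"]));gob(96,-98.2,90)
E
```

```text
[  3.30019524  43.64212667 161.90099211]
shift(cur axes) [3.08 4.73 2.41] turn [ 0.02 -0.05  0.  ] shift(final axes) [3.09 4.73 2.4 ]
```

Emit:
{"api": "apply_moves", "payload": {
  "deltas": [
    [0.6,0.95,0,0.02,-0.05,0,0.6],
    [0.62,0.95,0,0,0,0,0.6],
    [0.62,0.95,0,0,0,0,0.6],
    [0.62,0.94,0,0,0,0,0.6],
    [0.63,0.94,0,0,0,0,0.6],
    [0,0,0.5,0,0,0,0.6],
    [0,0,0,0,0,0,0.6]
  ]
}}

```text
time: 59.45
tool_pos: [616.7, -325.9, 140.6]
tcp_rot: [-179.7, 0.5, -4.0]
ft_force: [0.4, -0.7, -0.6]
finger_gap: 51.1
grip_force: 0.0
```

```bash
python3 - <<'E'
from h import *
gob(96,-98.2,90)
E
```

```text
shift(cur axes) [0.13 0.07 1.69] turn [-0.06  0.11  0.  ] shift(final axes) [0.11 0.06 1.69]
```

Emit:
{"api": "apply_moves", "payload": {
  "deltas": [
    [0.11,0.06,0.6,-0.06,0.11,0,0.6],
    [0,0,0.6,0,0,0,0.6],
    [0,0,0.47,0,0,0,0.6],
    [0,0,0,0,0,0,0],
    [0,0,0,0,0,0,0],
    [0,0,0,0,0,0,0],
    [0,0,0,0,0,0,0],
    [0,0,0,0,0,0,0]
  ],
  "grip_force": 40
}}

```text
time: 60.45
tool_pos: [622.3, -328.1, 95.5]
tcp_rot: [179.9, -0.3, -3.9]
ft_force: [-1.5, 7.3, 0.1]
finger_gap: 13.0
grip_force: 42.0
```

Emit:
{"api": "apply_moves", "payload": {
  "deltas": [
    [0,-0.25,0,0,0,0,0],
    [0,-0.25,0,0,0,0,0],
    [0,-0.25,0,0,0,0,0],
    [0,-0.25,0,0,0,0,0],
    [0,-0.25,0,0,0,0,0],
    [0,-0.25,0,0,0,0,0],
    [0,-0.15,0,0,0,0,0],
    [0,0,0,0,0,0,0]
  ]
}}

```text
time: 61.45
tool_pos: [625.7, -279.3, 95.5]
tcp_rot: [179.8, -0.3, -4.0]
ft_force: [-4.5, 0.2, 7.1]
finger_gap: 12.9
grip_force: 42.7
```

```bash
python3 - <<'E'
from h import *
s=sense();print(tob(s["tool_pos"]),s["ft_force"])
E
```

```text
[ 98.3655805  -49.25265448  95.48152431] [-4.45131753  0.15802642  7.13966612]
```

Emit:
{"api": "apply_moves", "payload": {
  "deltas": [
    [0,-0.07,0,0,0,0,0],
    [0,0,0,0,0,0,0]
  ]
}}

```text
time: 61.7
tool_pos: [625.8, -278.1, 95.5]
tcp_rot: [179.8, -0.3, -4.0]
ft_force: [-4.8, -1.8, 6.0]
finger_gap: 12.9
grip_force: 42.6
```

Emit:
{"api": "apply_moves", "payload": {
  "deltas": [
    [0,-0.07,0,0,0,0,0],
    [0,0,0,0,0,0,0]
  ]
}}

```text
time: 61.95
tool_pos: [625.8, -277.9, 95.6]
tcp_rot: [179.6, -0.4, -4.0]
ft_force: [-3.6, -9.5, 3.6]
finger_gap: 12.7
grip_force: 42.4
```

Emit:
{"api": "apply_moves", "payload": {
  "deltas": [
    [0,-0.07,0,0,0,0,0],
    [0,0,0,0,0,0,0]
  ]
}}

```text
time: 62.2
tool_pos: [625.8, -277.8, 95.6]
tcp_rot: [179.5, -0.4, -4.1]
ft_force: [-2.6, -16.5, 1.7]
finger_gap: 12.6
grip_force: 42.1
```

Emit:
{"api": "apply_moves", "payload": {
  "deltas": [
    [0,0,0,0,0,0,0.6],
    [0,0,0,0,0,0,0.6],
    [0,0,0,0,0,0,0.6],
    [0,0,0,0,0,0,0.6],
    [0,0,-0.5,0,0,0,0.6],
    [0,0,-1,0,0,0,0.6],
    [0,0,-1,0,0,0,0.6],
    [0,0,-1,0,0,0,0.6]
  ]
}}

```text
time: 63.2
tool_pos: [625.6, -273.6, 202.1]
tcp_rot: [179.8, -0.4, -4.0]
ft_force: [0.1, 0.1, -0.3]
finger_gap: 51.1
grip_force: 0.0
```

Emit:
{"api": "apply_moves", "payload": {
  "deltas": [
    [0,0,-1,0,0,0,1],
    [0,0,-1,0,0,0,1],
    [0,0,-1,0,0,0,1],
    [0,0,-1,0,0,0,1],
    [0,0,0,0,0,0,1],
    [0,0,0,0,0,0,1]
  ]
}}

```text
time: 63.95
tool_pos: [624.7, -273.0, 319.6]
tcp_rot: [179.8, -0.3, -4.0]
ft_force: [-0.2, 0.3, -0.3]
finger_gap: 85.2
grip_force: 0.0
```

```bash
python3 - <<'E'
from h import *
st=sense();print(st["tool_pos"]);im=snapshot("wrist"); C=cam("wrist",st)
q=w2px(C,[bx(95,-50,133),bx(75,150,95),bx(75,-150,95),bx(30,45,69)]).round(0); print(q)
cv2.imwrite("pics/w11.png",im[:,:,::-1])
E
```

```text
[ 624.67586831 -273.02911657  319.58207373]
[[323. 173.]
 [158. 182.]
 [404. 182.]
 [251. 210.]]
```

View pics/w11.png

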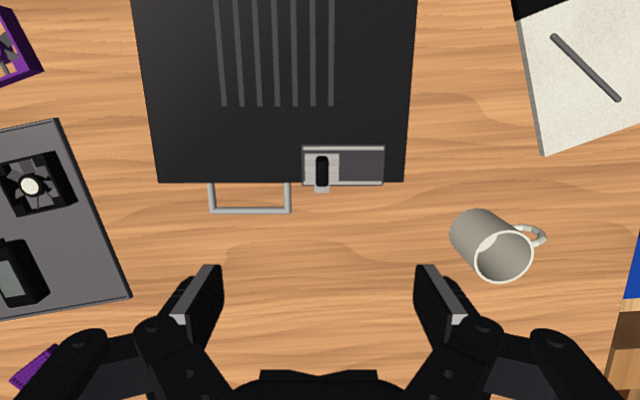

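The drawer is shut, with its handle at (250,210) as predicted. The lock grip is at (322,170), its locked end. The mug, adapter and fan are in place, so I'm handing in.

```bash
python3 -c "
from bench import hand_in; print(hand_in())"
```

```text
the job is handed in; nothing more can be done
None
```

All three drives in the tray are lying flat in the media box, its drawer is shut and its lock is home; the adapter and fan are still in the tray, the mug and screwdriver were not touched, and the job was handed in at about 64 s with no verdict returned.

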